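# Gauge a rough-turned spindle: through GO, stopped by NO-GO, into the accepted rack

### The arm

A 7-joint arm with a two-finger parallel gripper is mounted at the origin on the work surface. World frame = base frame: x ahead of the robot, y to its left, z up, the work surface at z = 0. Lengths are in m, angles in rad, forces in N, time in s.
With the tool pointing down it reaches from about 0.425 to 1.025 m from the base axis. Payload 9.4 kg.
Tool frame: the origin (TCP) lies at the very end of the fingers, on their centre line; the grasp point (between the pads) lies r.grip_depth behind it (r.grip_depth is the distance from the TCP to the grasp point, in m); x points along the fingers, z is the direction in which the jaws open and shut, and the axes are right-handed (so a half turn about x gives the same grasp; the last joint's range is limited). The gripper opens to 93 mm and grips with 3 to 60 N. Pads are 15 mm wide; open, the fingers measure 128 mm over their backs; the gripper's body (75 mm by 188 mm) begins 65 mm behind the grasp point.
Start: joints at [1.234, 0.599, -0.003, 1.599, 0.002, 0.943, -0.08], TCP at [0.186, -0.701, 0.219] pointing down, gripper open.
Joint ranges: [-2.57, 2.57], [-0.35, 1.97], [-1.29, 1.29], [0.11, 2.56], [-1.05, 4.19], [0.11, 1.86], [-2.63, 2.63]. Speed limits (rad/s): [2.22, 2.22, 3.01, 3.01, 3.14, 3.14, 3.14].

### API

Orientations are given as a 3x3 rotation matrix whose columns are the frame's x, y, z axes.
In Python, from rig import status, get_image, ticket, r gives the robot as it stands.
- The arm moves only by the shell command python3 -m crank 'ROWS' [FORCE]. ROWS is JSON, a list that holds one entry, the list of rows, each a list of 7 numbers: the shift along the tool's x, y, z in mm, then the turn, a rotation vector about the tool's x, y, z in degrees, then the opening, from -1 (shut) to 1 (fully open), so that 0 is half open. A call has 1 to 5 rows; each row shifts and turns the pose as measured when the row begins, along the tool's axes as they then stand; what a row does not reach is not made up. A row lasts 1/12 s, in which the tool goes at most 41.7 mm and 7.16 degrees, less where a joint would pass 70% of its speed; a pose out of reach is approached as far as the arm can. A call with a gripper value outside its range is refused whole. The fingers move at their own pace and stop on an object; FORCE is the grip in N (left out, the last holds). Time passes only in rows, so rows that do not move let the fingers close. It gives the time, the measured TCP pose, the force and the opening at its end, in the units of the state.
- status.read_state(): the state, without advancing time (a new reading comes with each control period).
- get_image(name): name is "scene" or "top"; returns a dict with "img" (400x640x3 uint8, red, green, blue), "z_map" (400x640 float32, m along the optical axis (not along the pixel's ray), 0 where there is no reading), "mtx" (3x3 intrinsics, pixels), "R" (3x3) and "t" (3): a world point X has camera coordinates R X + t. Camera axes: x right, y down, z forward; pixel columns grow to the right and rows downward; lengths in m; the calibration is good to about 2 mm. A picture is of the moment at which its call begins.
- ticket.job_done(): hands the job in, once; it reports no verdict.
The state is a dict: "t": time; "joint_positions": joint angles; "joint_vel": joint speeds; "joint_torque": joint torques, N m; "eef_pos": TCP position; "tcp_rot": TCP orientation; "ft_force": force on the tool from outside, world axes, zero at the start; "wrist_torque": the same for the moment, N m; "gripper_width": opening from 0.0 (shut) to 1.0 (fully open).
Only numpy, scipy, OpenCV 4.12 (cv2) and the standard library are available. Lean on these libraries where they do the work, as an engineer would, in place of code of your own. Each camera call takes 0.05 s, during which the arm holds its last target. There are 200 camera calls.

### The job

Take the rough-turned spindle (dark body, bright journal) from the wooden rack and check its journal on the two leaning snap gauges, holding it square to each: first push the journal down through the gap of the green GO gauge until it is past the anvils, then lift it out and try it lightly in the gap of the red NO-GO gauge, leaving it pressed there for a good half second; it must be stopped and must not be forced in. Then lay it, without dropping it, in the free place of the green rack with its thick journal end on the far rail, as the others lie, and let go; leave everything else where it is.

Things in the scene. Friction and masses are not known exactly. Their poses are not given: they have to be found in the camera images.
- spindle: The part to gauge: hollow steel, 150 mm long, about 0.5 kg, lying level in one of the wooden rack's places. Origin on its axis at mid-length; x runs along it towards the journal end. x = -75 to +25 mm: dark round body, diameter 28 mm; x = +25 to +75 mm: bright thick journal, diameter 36 mm. Centre of mass at x = +9 mm. It may be rolled about x.
- journal (a point): Middle of the spindle's journal, on its axis, 50 mm from the spindle's origin towards the journal end: the place to gauge.
- go_gauge: GO snap gauge: green U-shaped head 96 mm wide, 20 mm thick, rigidly fixed in a bench stand, leaning 35 deg from vertical towards the robot. Origin mid-gap, 150 mm above the table. z points out of the throat, up and back towards the robot, 35 deg from vertical; y is level, across the gap; x is square to the U, pointing away from the robot and 35 deg upward: the spindle lies along it.
- go_mouth (a point): Middle of the GO gauge's mouth, 16 mm from the gap's middle along z. The gap is 39 mm wide between two bright anvils from z = -10 to +10 mm (gauge frame); 45 deg bevels widen it to 51 mm at the mouth; the arms end at z = +18 mm. Below the anvils the throat is 56 mm wide and open down to z = -58 mm. Hold the spindle with its journal end towards the gauge's +x (far, up), its body on the robot's side.
- go_gauge_stand: Grey stand of the GO gauge, fixed: base plate 130 (x) x 110 (y) mm, 18 mm high, a post under the head. Origin on the table in the middle of the base; the gap's middle is 35 mm to the robot's side of it (x = -35 mm) and 150 mm up. The spindle's near, low end hangs free in front of the base.
- nogo_gauge: NO-GO snap gauge: as the GO gauge (own stand of the same shape, same lean, frame and anvil heights), but red and with a 32 mm gap. The 36 mm journal, pushed along -z, rests on the two upper anvil corners with its axis at z = +18 mm. Rigid; do not press with more than about 25 N.
- nogo_mouth (a point): Middle of the NO-GO gauge's mouth, 16 mm from the gap's middle along z; 45 deg bevels widen the mouth to 44 mm there.
- in_rack: Wooden shaft rack that the spindle starts in, fixed, 198 mm wide (y), 120 mm deep (x). Origin mid-underside on the table; x points away from the robot. Three places 66 mm apart along y, each a pair of 90 deg notches in two 20 mm rails: x = -50 mm for the 28 mm body, x = +50 mm for the 36 mm journal. Parts lie along x, level, axis 70 mm up, middles within 5 mm of x = 0; open between the rails.
- ok_rack: Green rack for accepted parts, fixed, same shape and frame as the wooden rack (the far rail, away from the robot, at x = +50 mm has the larger journal notches; notch tops 67 to 72 mm above the table). Two of its three places hold accepted shafts; any one of the three may be the free one.
- ok_rack_place0 (a point): Place 0 of the green rack (rack y = -66 mm): where the origin of a part lying there is, on its axis, 70 mm above the table.
- ok_rack_place1 (a point): Place 1 of the green rack (rack y = 0), likewise.
- ok_rack_place2 (a point): Place 2 of the green rack (rack y = +66 mm), likewise.
- brass_roller: Bystander in the wooden rack: all brass, same shape, size and frame as the spindle; leave it.
- primed_shaft: Bystander in the wooden rack: all orange, same shape, size and frame as the spindle; leave it.
- ok_shaft_a: Accepted shaft lying in the green rack: pale metal with a green ring, same shape, size and frame as the spindle; leave it.
- ok_shaft_b: The other accepted shaft in the green rack, same as the first; leave it.
- caliper: Loose caliper lying on the table in front of the robot, 190 x 60 x 11 mm, origin mid-beam on the table; leave it.
- wrench: Loose wrench, 170 mm long, lying on the table; leave it.
- oil_bottle: Loose white oil bottle, diameter 60 mm, 170 mm tall, standing behind; origin at its foot; leave it.
- chip_brush: Loose brush, 190 mm long, lying behind; leave it.
Things that resemble listed ones, but are neither listed nor needed, are in the scene too. Leave any pink or turquoise look-alike of the spindle alone.

How it is judged:
On the way, in this order (a step that is already met when the one before it is completed fails the run):
1. the journal is in the GO gap, between the anvils, held square to the gauge (within 12 degrees) (z of journal in the frame of go_gauge between -0.0105 and 0.016 m and y of journal in the frame of go_gauge between -0.005 and 0.005 m and x of journal in the frame of go_gauge between -0.018 and 0.018 m and angle between the x axis of spindle and the x axis of go_gauge, either way round below 0.21 rad), for 0.04 s.
2. the journal has been pushed through the GO gap: its axis is past the lower end of the anvils, still square to the gauge (z of journal in the frame of go_gauge between -0.045 and -0.0115 m and y of journal in the frame of go_gauge between -0.012 and 0.012 m and x of journal in the frame of go_gauge between -0.02 and 0.02 m and angle between the x axis of spindle and the x axis of go_gauge, either way round below 0.21 rad), for 0.1 s.
3. the journal has been tried in the NO-GO gap: pressed on its anvils with more than 1.5 N for 0.3 s, square to the gauge (within 12 degrees), and stopped (contact force between spindle and nogo_gauge above 1.5 N and z of journal in the frame of nogo_gauge between 0.01 and 0.024 m and y of journal in the frame of nogo_gauge between -0.005 and 0.005 m and x of journal in the frame of nogo_gauge between -0.018 and 0.018 m and angle between the x axis of spindle and the x axis of nogo_gauge, either way round below 0.21 rad), for 0.3 s.
At the end, for the whole second after the job is handed in: The spindle rests, released, in the free place of the green rack: its middle within 14 mm of the place's mark, axis 66 to 74 mm above the table and within 0.08 rad of the rack's x axis, journal end on the far rail, at rest ((distance between spindle and ok_rack_place0 below 0.014 m or distance between spindle and ok_rack_place1 below 0.014 m or distance between spindle and ok_rack_place2 below 0.014 m) and height (world z) of spindle between 0.066 and 0.074 m and angle between the x axis of spindle and the x axis of ok_rack, either way round below 0.08 rad and x of journal in the frame of ok_rack above 0.03 m and linear speed of spindle below 0.01 m/s); the robot touches nothing.
It fails at once if the journal is forced into the NO-GO gap (axis less than 8 mm above its middle) (z of journal in the frame of nogo_gauge between -0.05 and 0.008 m and y of journal in the frame of nogo_gauge between -0.015 and 0.015 m and x of journal in the frame of nogo_gauge between -0.03 and 0.03 m).
It fails at once if the spindle is pressed on the NO-GO gauge with more than 45 N (contact force between spindle and nogo_gauge above 45 N).
It fails at once if the spindle is dropped (faster than 0.45 m/s while the fingers do not hold it) (linear speed of spindle above 0.45 m/s and not (contact force between spindle and the fingers above 0.2 N)).
It fails at once if another shaft is moved by more than 15 mm (distance of any of brass_roller, primed_shaft, ok_shaft_a, ok_shaft_b from where it was at the start of the episode above 0.015 m).
It fails at once if the caliper, wrench, bottle or brush is moved by more than 25 mm (distance of any of caliper, wrench, oil_bottle, chip_brush from where it was at the start of the episode above 0.025 m).
It also fails if it takes over 61 s, if anything falls off the work surface, if the arm or the gripper's body presses on something with over 40 N, if the wrist force passes 120 N, or if a joint passes its speed limit or range.

## Working session

There is one attempt and no reset: what is moved stays moved. The work goes in short steps, Python scripts to look and compute and a shell command to move; the robot and the scene stay as the last step left them, time stands still between calls to the robot, and variables do not carry over. Pictures are saved under pics/ and viewed, about 8 in all and at most 12, crops included, and the job is handed in when it is done.

```bash
mkdir -p pics; ls
python3 - <<'E'
from rig import status,get_image,r
import cv2,numpy as np
print(status.read_state(), r.grip_depth)
for n in("scene","top"):
    d=get_image(n); cv2.imwrite(f"pics/{n}0.png",d["img"][:,:,::-1]); np.savez(f"{n}0.npz",**d)
    print(n,d["mtx"],d["R"],d["t"])
E
```

```text
pics
{'t': 0.0, 'joint_positions': array([ 1.23431724,  0.60015589, -0.00251531,  1.60006345,  0.00181099,
        0.94291754, -0.0797735 ]), 'joint_vel': array([-0.00045534,  0.00046709,  0.00064564, -0.00072718, -0.00039607,
       -0.00159588, -0.00189938]), 'joint_torque': array([-2.97056558e-04, -7.65072727e+01,  1.49690721e+00, -2.52344388e+01,
       -5.24775556e-02,  1.69654295e-02,  9.35408866e-05]), 'eef_pos': array([ 0.18607521, -0.70023972,  0.21776188]), 'tcp_rot': array([[-5.54585813e-04,  9.66429150e-01,  2.56932659e-01],
       [ 1.43949188e-03,  2.56933204e-01, -9.66428092e-01],
       [-9.99998810e-01, -1.66114834e-04, -1.53365842e-03]]), 'ft_force': array([-1.06271695,  0.03216968,  0.02606711]), 'wrist_torque': array([-0.03668521, -0.02850044, -0.0184021 ]), 'gripper_width': 1.0040084654540562} 0.0188
scene [[420.65673511   0.         321.53710068]
 [  0.         420.65673511 201.24448575]
 [  0.           0.           1.        ]] [[-0.31555581  0.94890288 -0.00280438]
 [ 0.72494805  0.23917104 -0.64594701]
 [-0.61227025 -0.20586536 -0.7633771 ]] [ 0.20142149 -0.26840464  1.53000933]
top [[454.23607383   0.         324.97337238]
 [  0.         454.23607383 203.7125935 ]
 [  0.           0.           1.        ]] [[-0.00334639 -0.99998382 -0.00459978]
 [-0.98466     0.00409749 -0.17443593]
 [ 0.17445196  0.00394549 -0.98465778]] [-0.05559722  0.54073511  1.55847941]
```

View pics/scene0.png

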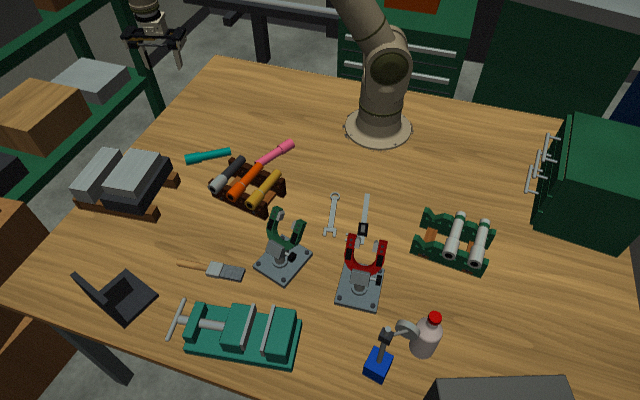

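View pics/top0.png

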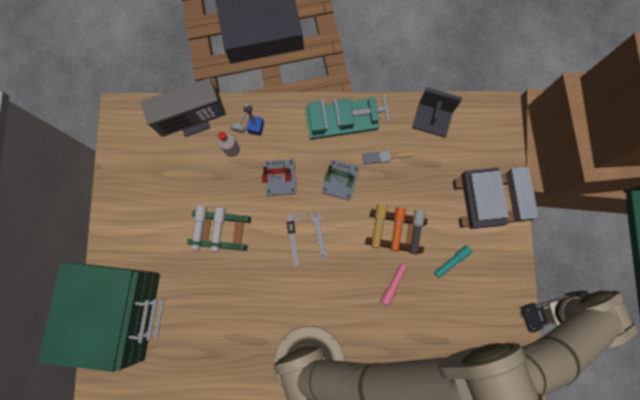

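The scene picture shows the dark spindle with the bright journal at (227,175), in the wooden rack beside the orange shaft (245,180) and the brass one (264,190). The pink (275,152) and turquoise (208,156) look-alikes lie outside the rack. In the top view, the same parts are: spindle (417,231), orange (398,229), brass (379,227), pink (394,284) and turquoise (453,262). The GO gauge is at (340,178), the NO-GO at (279,176) and the green rack at (219,230), whose free place looks to be the right one. I choose the dark one with the bright journal, and check it in a close crop.

```bash
cat > h.py <<'E'
import numpy as np,cv2
from rig import get_image,status
def world(d):
    K,R,t,z=d["mtx"],d["R"],d["t"],d["z_map"]
    v,u=np.mgrid[:z.shape[0],:z.shape[1]]
    c=np.stack([(u-K[0,2])/K[0,0]*z,(v-K[1,2])/K[1,1]*z,z],-1)
    W=(c-t)@R; W[z==0]=np.nan; return W
def load(n): return dict(np.load(n))
def rect(P): return cv2.minAreaRect(P.astype(np.float32)*1000)
E
python3 - <<'E'
from h import *
T,S=load("top0.npz"),load("scene0.npz")
c=lambda d,x,y,w,h,k:cv2.resize(d["img"][y:y+h,x:x+w,::-1],None,fx=k,fy=k,interpolation=cv2.INTER_CUBIC)
a=c(T,360,190,80,70,5);b=c(S,195,130,100,88,4)[:350]
e=c(T,255,150,110,55,3.63);f=c(S,245,195,150,120,2.66)
m=np.zeros((600,800,3),np.uint8)
m[:300,:400]=cv2.resize(a,(400,300));m[:300,400:]=cv2.resize(b,(400,300))
m[300:500,:400]=cv2.resize(e,(400,200));m[300:600,400:]=cv2.resize(f,(400,300))
cv2.imwrite("pics/crop1.png",m)
for nm,d,rois in(("T",T,dict(sp=(417,225,410,255),)),):pass
W=world(T);Ws=world(S)
for n,(u,v) in dict(sp_t=(420,216),sp_b=(415,244),go=(340,180),nogo=(279,176),okr=(240,230),ok2=(218,230),ok1=(199,228),bra=(379,227),wr=(320,235),cal=(293,240)).items(): print("T",n,W[v,u].round(3))
for n,(u,v) in dict(j=(215,188),b=(235,165)).items(): print("S",n,Ws[v,u].round(3))
# base plates z 0.010-0.022
for n,(x0,x1,y0,y1) in dict(go=(280,372,150,215),nogo=(250,302,150,205)).items():
  w=W[y0:y1,x0:x1].reshape(-1,3); m1=(w[:,2]>.009)&(w[:,2]<.03)
  print(n,rect(w[m1][:,:2]),m1.sum()); m2=w[:,2]>.1; print(' head',rect(w[m2][:,:2]),m2.sum(),w[m2].mean(0),w[m2].max(0))
E
```

```text
T sp_t [ 0.488 -0.382  0.095]
T sp_b [ 0.393 -0.362  0.09 ]
T go [ 0.631 -0.112  0.029]
T nogo [0.646 0.108 0.029]
T okr [0.452 0.247 0.012]
T ok2 [0.444 0.308 0.085]
T ok1 [0.452 0.374 0.083]
T bra [ 0.453 -0.243  0.081]
T wr [ 0.434 -0.039  0.008]
T cal [0.417 0.057 0.005]
S j [ 0.511 -0.371  0.081]
S b [ 0.407 -0.357  0.081]
go ((628.7410888671875, -59.252105712890625), (334.4912414550781, 239.9897918701172), 89.55036926269531) 1128
 head ((632.582275390625, -27.010833740234375), (256.2036437988281, 91.60832977294922), 84.22786712646484) 520 [ 0.62594703 -0.05120451  0.13605562] [0.6745577  0.09751544 0.17557776]
nogo ((657.7088623046875, 125.9383316040039), (165.463623046875, 184.95281982421875), 7.926483154296875) 667
 head ((636.0459594726562, 107.51630401611328), (79.870849609375, 96.22036743164062), 3.126239776611328) 388 [0.63295402 0.10773935 0.13466419] [0.67547551 0.15483843 0.17621895]
```

View pics/crop1.png

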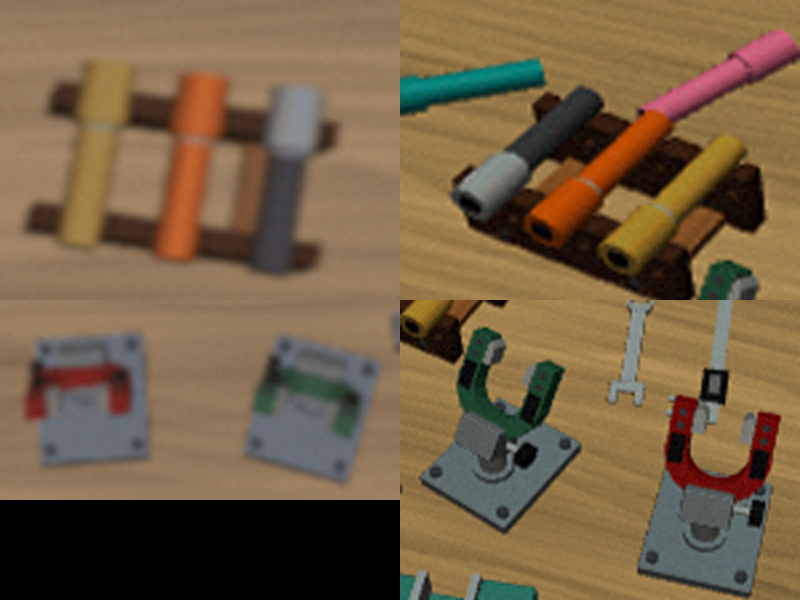

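The crop confirms the choice: dark body, bright journal on the far rail. Brass and orange are next to it. Now I fit the poses.

```bash
cat > m.py <<'E'
from h import *
from scipy.optimize import least_squares
D={"T":load("top0.npz"),"S":load("scene0.npz")}
C={k:(world(d).reshape(-1,3),cv2.cvtColor(d["img"],cv2.COLOR_RGB2HSV).reshape(-1,3).astype(int)) for k,d in D.items()}
def near(P,c,rad): return np.hypot(P[:,0]-c[0],P[:,1]-c[1])<rad
g={"go":(0.65,-0.11),"nogo":(0.65,0.107)}
for n,c in g.items():
  for k,(P,H) in C.items():
    m=near(P,c,.1)&(P[:,2]>.012)&(P[:,2]<.024)&(H[:,1]<80)
    (cx,cy),(w,h),a=rect(P[m][:,:2]); print(n,k,"base",m.sum(),np.round([cx,cy,w,h,a],1))
    hue=((H[:,0]>45)&(H[:,0]<95)) if n=="go" else ((H[:,0]<8)|(H[:,0]>172))
    m=near(P,c,.1)&(P[:,2]>.09)&(P[:,2]<.19)&hue&(H[:,1]>90)
    Q=P[m]; print("   head",m.sum(),Q.mean(0).round(4))
    # head in gauge frame for yaw candidates: y extent
    for yaw in np.radians([-20,-15,-10,-5,0,5]):
      q=(Q-[c[0],c[1],.15]); y=-np.sin(yaw)*q[:,0]+np.cos(yaw)*q[:,1]; xx=np.cos(yaw)*q[:,0]+np.sin(yaw)*q[:,1]
      s,co=np.sin(.611),np.cos(.611); gx=xx*co+q[:,2]*s; gz=-xx*s+q[:,2]*co
      print("    yaw%4d y %s x %s z %s"%(np.degrees(yaw),*(np.round(1000*np.percentile(v,[1,50,99]),1) for v in(y,gx,gz))))
# shafts: cylinder axis fit
def shaft(k,P,H,hm,c,name):
  m=near(P,c,.1)&(P[:,2]>.072)&(P[:,2]<.11)&hm
  Q=P[m]; mu=Q[:,:2].mean(0); 
  f=lambda p:(lambda s,o:np.hypot(o,Q[:,2]-p[2])-np.where(s>p[3],.018,.014))((Q[:,0]-.45)*np.cos(p[1])+(Q[:,1]-p[0])*np.sin(p[1]),-(Q[:,0]-.45)*np.sin(p[1])+(Q[:,1]-p[0])*np.cos(p[1]))
  r=least_squares(f,[mu[1],0,.07,.03],loss="soft_l1",f_scale=.003)
  s=(Q[:,0]-.45)*np.cos(r.x[1])+(Q[:,1]-r.x[0])*np.sin(r.x[1])
  print(name,k,m.sum(),"y@x.45 %.4f yaw %.2f z %.4f"%(r.x[0],np.degrees(r.x[1]),r.x[2]),"s ext",np.percentile(s,[1,99]).round(4),"rms",np.std(f(r.x)).round(4))
for k,(P,H) in C.items():
  shaft(k,P,H,(H[:,1]<75)&(P[:,1]<-.335),(.45,-.37),"spindle")
  shaft(k,P,H,(H[:,0]<14)&(H[:,1]>170),(.45,-.30),"orange")
  shaft(k,P,H,(H[:,0]>17)&(H[:,0]<30)&(H[:,1]>120)&(P[:,2]>.074),(.45,-.24),"brass")
  shaft(k,P,H,(H[:,1]<60)&(abs(P[:,1]-.308)<.028),(.45,.308),"ok2")
  shaft(k,P,H,(H[:,1]<60)&(abs(P[:,1]-.374)<.028),(.45,.374),"ok1")
  m=near(P,(.45,.31),.14)&(P[:,2]>.02)&(P[:,2]<.076)&(H[:,0]>45)&(H[:,0]<95)&(H[:,1]>70)
  print("okrack",k,m.sum(),np.round(rect(P[m][:,:2])[0],1),np.round(rect(P[m][:,:2])[1],1),rect(P[m][:,:2])[2])
E
python3 m.py
```

```text
go T base 524 [ 637.6 -111.6  109.9  130.7   73.6]
   head 3 [ 0.6164 -0.08    0.1454]
    yaw -20 y [-0.4 23.9 27. ] x [-37.6 -36.8 -36.2] z [-29.4  45.5  46.1]
    yaw -14 y [ 0.7 28.7 31.9] x [-36.8 -35.5 -34.3] z [-29.4  44.   44.8]
    yaw -10 y [ 1.9 33.3 36.5] x [-36.7 -33.  -32.1] z [-29.4  42.3  43.2]
    yaw  -5 y [ 3.  37.6 40.8] x [-36.5 -30.3 -29.5] z [-29.6  40.4  41.4]
    yaw   0 y [ 4.2 41.6 44.9] x [-36.3 -27.2 -26.7] z [-29.7  38.2  39.5]
    yaw   5 y [ 5.2 45.3 48.5] x [-35.9 -23.8 -23.6] z [-30.   35.9  37.3]
go S base 1074 [ 638.6 -112.   111.8  131.8   73.7]
   head 552 [ 0.6251 -0.1044  0.1323]
    yaw -20 y [-54.6  -3.1  41.3] x [-46.1 -29.1 -22.8] z [-38.8  -4.3  45.7]
    yaw -14 y [-51.5  -2.6  44.3] x [-46.3 -29.1 -23.9] z [-38.8  -4.6  45.3]
    yaw -10 y [-48.7  -1.7  48.2] x [-48.2 -30.2 -21.4] z [-39.2  -4.2  47.3]
    yaw  -5 y [-45.2  -1.   52. ] x [-50.1 -31.5 -18.4] z [-40.5  -4.8  48.9]
    yaw   0 y [-42.6  -0.2  55.4] x [-51.7 -32.  -15.1] z [-41.8  -4.1  50.4]
    yaw   5 y [-40.4   0.7  58.9] x [-53.3 -31.6 -11.6] z [-43.1  -4.7  51.7]
nogo 
[... 1319 characters left out ...]
0.0655  0.0815] rms 0.003
ok2 T 358 y@x.45 0.3160 yaw -5.35 z 0.0713 s ext [-0.0737  0.0728] rms 0.0032
ok1 T 364 y@x.45 0.3826 yaw -5.50 z 0.0711 s ext [-0.07    0.0779] rms 0.0034
okrack T 247 [446.7 313.7] [193. 113.] 84.32048797607422
spindle S 386 y@x.45 -0.3719 yaw -10.44 z 0.0698 s ext [-0.0861  0.0625] rms 0.0027
orange S 422 y@x.45 -0.3049 yaw -10.16 z 0.0695 s ext [-0.0751  0.0742] rms 0.0067
brass S 391 y@x.45 -0.2379 yaw -10.44 z 0.0694 s ext [-0.0643  0.0849] rms 0.002
ok2 S 489 y@x.45 0.3165 yaw -6.16 z 0.0700 s ext [-0.0721  0.077 ] rms 0.002
ok1 S 503 y@x.45 0.3828 yaw -6.06 z 0.0697 s ext [-0.0666  0.0818] rms 0.0019
okrack S 1691 [456.8 315.7] [197.7 139.2] 83.9271469116211
```

Everything is consistent: the spindle is at about (0.438, -0.370, 0.070) with yaw -10.2°, and the gauge base plates measure 131×110 as specified. The free place is the one nearest the robot's axis, at about (0.444, 0.250). I'll write a helper that prints the remaining move in tool axes.

```bash
cat > go.py <<'E'
# python3 go.py target [up_mm along frame z] [grip s]: remaining shift (tool mm), rotvec (tool deg)
import sys,numpy as np
from rig import status,r
from scipy.spatial.transform import Rotation as Ro
def frame(yaw,lean=0): return Ro.from_euler("zy",[yaw,-lean],degrees=True).as_matrix()
S_GRIP=.008
# name: (reference point, frame, spindle s at that point)
F={"pick":((.438,-.370,.070),frame(-10.2),0),"go":((.6046,-.1020,.15),frame(-16.3,35),.05),
   "nogo":((.6146,.1062,.15),frame(3.8,35),.05),"place":((.444,.2503,.070),frame(-5.9),0)}
def rep(n,up=0,dy=0):
    p,G,s=F[n]; s0=status.read_state(); T=s0["tcp_rot"]
    W=np.column_stack([-G[:,2],G[:,0],-G[:,1]])
    tcp=np.array(p)+G@[S_GRIP-s,dy/1000,up/1000]-G[:,2]*r.grip_depth
    d=tcp-s0["eef_pos"]; rv=Ro.from_matrix(T.T@W).as_rotvec(degrees=True)
    print(n,up,"tool-shift mm",(T.T@d*1000).round(1),"(in target frame",(W.T@d*1000).round(1),") turn",rv.round(1),
      "\n t %.2f tcp %s F %s w %.3f q %s"%(s0["t"],s0["eef_pos"].round(4),s0["ft_force"].round(1),s0["gripper_width"],s0["joint_positions"].round(2)))
if __name__=="__main__": rep(sys.argv[1],*map(float,sys.argv[2:]))
E
python3 go.py pick 120
```

```text
pick 120.0 tool-shift mm [  47.   335.5 -251. ] (in target frame [  46.7  197.4 -369.7] ) turn [25.1 -0.1  0. ] 
 t 0.10 tcp [ 0.1861 -0.7003  0.2179] F [ 0.9  0.3 -0.8] w 1.002 q [ 1.23  0.6  -0.    1.6   0.    0.94 -0.08]
```

```bash
python3 -m crank '[[[0,33,-24,0,0,0,0],[0,33,-24,0,0,0,0],[0,33,-24,0,0,0,0],[0,33,-24,0,0,0,0],[0,33,-24,0,0,0,0]]]' 40
python3 -m crank '[[[0,33,-24,0,0,0,0],[0,33,-24,0,0,0,0],[0,33,-24,0,0,0,0],[0,33,-24,0,0,0,0],[0,0,0,0,0,0,0]]]'
python3 -m crank '[[[0,0,0,5,0,0,0],[0,0,0,5,0,0,0],[0,0,0,5,0,0,0],[0,0,0,5,0,0,0],[0,0,0,5,0,0,0]]]'
python3 go.py pick 60
```

```text
t: 0.52
eef_pos: [0.3082, -0.5445, 0.2138]
tcp_rot: [[-0.007, 0.971, 0.24], [0.0, 0.24, -0.971], [-1.0, -0.007, -0.002]]
ft_force: [1.0, -0.3, 0.2]
gripper_width: 0.694
t: 0.93
eef_pos: [0.4202, -0.4076, 0.212]
tcp_rot: [[-0.006, 0.969, 0.249], [0.005, 0.249, -0.969], [-1.0, -0.004, -0.007]]
ft_force: [1.7, -0.4, 0.1]
gripper_width: 0.498
t: 1.35
eef_pos: [0.4228, -0.4028, 0.2108]
tcp_rot: [[-0.007, 0.982, -0.189], [0.008, -0.189, -0.982], [-1.0, -0.009, -0.007]]
ft_force: [0.2, 0.4, 0.7]
gripper_width: 0.501
pick 60.0 tool-shift mm [ 99.7  17.6 -34.5] (in target frame [ 99.6  17.2 -34.9] ) turn [-0.7 -0.4  0.5] 
 t 1.35 tcp [ 0.4228 -0.4028  0.2108] F [0.2 0.4 0.7] w 0.501 q [ 0.59  0.44  0.1   1.93 -0.06  0.78 -1.03]
```

```bash
python3 -m crank '[[[10,9,-18,-0.4,-0.2,0.2,0],[10,9,-18,-0.3,-0.2,0.3,0],[25,0,0,0,0,0,0],[25,0,0,0,0,0,0],[20,0,0,0,0,0,0]]]'
python3 -m crank '[[[5,0,0,0,0,0,0],[0,0,0,0,0,0,0]]]'
python3 go.py pick 0
python3 - <<'E'
from h import *
m=[]
for n,(x,y,w,h) in dict(scene=(190,120,110,90),top=(365,180,110,90)).items():
    d=get_image(n); m.append(cv2.resize(d["img"][y:y+h,x:x+w,::-1],(400,327),interpolation=cv2.INTER_CUBIC))
cv2.imwrite("pics/c2.png",np.hstack(m))
E
```

```text
t: 1.77
eef_pos: [0.4501, -0.372, 0.1218]
tcp_rot: [[0.007, 0.983, -0.184], [-0.006, -0.184, -0.983], [-1.0, 0.008, 0.004]]
ft_force: [-0.2, 0.6, -0.3]
gripper_width: 0.499
t: 1.93
eef_pos: [0.4484, -0.3705, 0.1127]
tcp_rot: [[0.001, 0.983, -0.183], [-0.002, -0.183, -0.983], [-1.0, 0.002, 0.002]]
ft_force: [0.3, -0.2, 0.1]
gripper_width: 0.499
pick 0.0 tool-shift mm [61.5 -2.4  1.2] (in target frame [61.5 -2.3  1.3] ) turn [-0.3  0.1 -0.1] 
 t 1.93 tcp [ 0.4484 -0.3705  0.1127] F [ 0.3 -0.2  0.1] w 0.499 q [ 0.54  0.57  0.08  2.03 -0.08  0.54 -1.08]
```

View pics/c2.png

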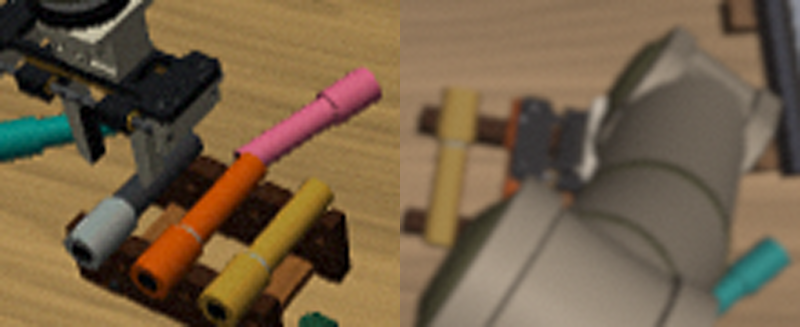

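The fingers straddle the dark spindle just behind the journal (left crop, about (150,160)) and are clear of the orange shaft. I descend, close and lift.

```bash
python3 -m crank '[[[15,-1,1,-0.3,0,0,0],[15,-1,0,0,0,0,0],[15,0,0,0,0,0,0],[12,0,0,0,0,0,0],[5,0,0,0,0,0,0]]]'
python3 go.py pick 0
python3 -m crank '[[[0,0,0,0,0,0,-1],[0,0,0,0,0,0,-1],[0,0,0,0,0,0,-1],[0,0,0,0,0,0,-1],[0,0,0,0,0,0,-1]]]' 40
python3 go.py pick 0
```

```text
t: 2.45
eef_pos: [0.4506, -0.3766, 0.0579]
tcp_rot: [[0.014, 0.984, -0.18], [-0.011, -0.18, -0.984], [-1.0, 0.015, 0.008]]
ft_force: [0.1, 0.1, -0.8]
gripper_width: 0.498
pick 0.0 tool-shift mm [ 6.6 -5.7 -4.3] (in target frame [ 6.7 -5.5 -4.3] ) turn [-0.2  0.5 -0.9] 
 t 2.45 tcp [ 0.4506 -0.3766  0.0579] F [ 0.1  0.1 -0.8] w 0.498 q [ 0.56  0.65  0.06  2.06 -0.08  0.42 -1.07]
t: 2.87
eef_pos: [0.4515, -0.3737, 0.0596]
tcp_rot: [[0.014, 0.984, -0.178], [-0.007, -0.178, -0.984], [-1.0, 0.015, 0.005]]
ft_force: [-0.5, -0.8, -5.8]
gripper_width: 0.289
pick 0.0 tool-shift mm [ 8.3 -6.1 -1.3] (in target frame [ 8.4 -5.9 -1.2] ) turn [-0.1  0.3 -0.8] 
 t 2.87 tcp [ 0.4515 -0.3737  0.0596] F [-0.5 -0.8 -5.8] w 0.289 q [ 0.56  0.65  0.06  2.06 -0.09  0.42 -1.07]
```

Gripped, but 8 mm high. I reopen, settle deeper and grip again.

```bash
python3 -m crank '[[[0,0,0,0,0,0,-0.1],[0,0,0,0,0,0,-0.1],[5,-3,-1,0,0.2,-0.5,-0.1],[4,-3,0,0,0,-0.3,-0.1],[1,0,0,0,0,0,-0.1]]]'
python3 go.py pick 0
python3 -m crank '[[[0,0,0,0,0,0,-1],[0,0,0,0,0,0,-1],[0,0,0,0,0,0,-1],[0,0,0,0,0,0,-1],[0,0,0,0,0,0,-1]]]' 45
python3 go.py pick 0
```

```text
t: 3.28
eef_pos: [0.4464, -0.3736, 0.0511]
tcp_rot: [[0.003, 0.984, -0.179], [-0.004, -0.179, -0.984], [-1.0, 0.004, 0.004]]
ft_force: [-0.1, -0.1, 0.8]
gripper_width: 0.452
pick 0.0 tool-shift mm [-0.1 -0.9 -2. ] (in target frame [-0.1 -0.9 -2. ] ) turn [-0.1  0.2 -0.2] 
 t 3.28 tcp [ 0.4464 -0.3736  0.0511] F [-0.1 -0.1  0.8] w 0.452 q [ 0.56  0.66  0.06  2.06 -0.08  0.41 -1.07]
t: 3.7
eef_pos: [0.4461, -0.3729, 0.0504]
tcp_rot: [[0.002, 0.984, -0.179], [-0.003, -0.179, -0.984], [-1.0, 0.002, 0.003]]
ft_force: [0.1, 0.5, -1.0]
gripper_width: 0.294
pick 0.0 tool-shift mm [-0.8 -0.5 -1.5] (in target frame [-0.8 -0.5 -1.5] ) turn [-0.1  0.2 -0.1] 
 t 3.70 tcp [ 0.4461 -0.3729  0.0504] F [ 0.1  0.5 -1. ] w 0.294 q [ 0.56  0.66  0.06  2.06 -0.08  0.41 -1.07]
```

```bash
python3 -m crank '[[[-10,0,0,0,0,0,-1],[-20,0,0,0,0,0,-1],[-35,0,0,0,0,0,-1],[-35,0,0,0,0,0,-1],[-35,0,0,0,0,0,-1]]]'
python3 -m crank '[[[-35,0,0,0,0,0,-1],[-30,0,0,0,0,0,-1],[0,0,0,0,0,0,-1]]]'
python3 go.py go 80
```

```text
t: 4.12
eef_pos: [0.4406, -0.369, 0.1827]
tcp_rot: [[-0.015, 0.984, -0.179], [0.008, -0.179, -0.984], [-1.0, -0.016, -0.005]]
ft_force: [0.6, 0.1, -5.8]
gripper_width: 0.29
t: 4.37
eef_pos: [0.4413, -0.3703, 0.2581]
tcp_rot: [[-0.01, 0.984, -0.18], [0.004, -0.18, -0.984], [-1.0, -0.01, -0.002]]
ft_force: [0.9, -0.8, -5.1]
gripper_width: 0.287
go 80.0 tool-shift mm [  81.3   44.  -292.4] (in target frame [ 121.   -48.5 -277.6] ) turn [ 5.7  8.  34.7] 
 t 4.37 tcp [ 0.4413 -0.3703  0.2581] F [ 0.9 -0.8 -5.1] w 0.287 q [ 0.52  0.38  0.11  1.9  -0.05  0.87 -1.1 ]
```

```bash
python3 -m crank '[[[0,0,-30,0,0,0,-1],[0,0,-36,0,0,0,-1],[0,0,-36,0,0,0,-1],[0,0,-36,0,0,0,-1],[0,0,-36,0,0,0,-1]]]'
python3 -m crank '[[[0,0,0,1,1.4,5.8,-1],[0,0,0,1,1.4,5.8,-1],[0,0,0,1,1.4,5.8,-1],[0,0,0,1,1.4,5.8,-1],[0,0,0,1,1.4,5.8,-1]]]'
python3 -m crank '[[[0,0,0,1,1.4,5.8,-1],[0,0,0,0,0,0,-1]]]'
python3 go.py go 80
```

```text
t: 4.78
eef_pos: [0.4685, -0.2027, 0.2584]
tcp_rot: [[-0.01, 0.981, -0.196], [-0.002, -0.196, -0.981], [-1.0, -0.009, 0.004]]
ft_force: [0.7, -0.1, -4.3]
gripper_width: 0.29
t: 5.2
eef_pos: [0.4716, -0.1845, 0.2541]
tcp_rot: [[0.449, 0.866, -0.22], [0.017, -0.254, -0.967], [-0.893, 0.43, -0.128]]
ft_force: [-0.4, 1.1, -6.0]
gripper_width: 0.291
t: 5.37
eef_pos: [0.4709, -0.1821, 0.2539]
tcp_rot: [[0.487, 0.846, -0.217], [0.028, -0.264, -0.964], [-0.873, 0.464, -0.153]]
ft_force: [-1.0, -0.7, -7.3]
gripper_width: 0.29
go 80.0 tool-shift mm [101.6  -4.5 -91.2] (in target frame [100.6 -16.6 -90.9] ) turn [0.9 0.  6. ] 
 t 5.37 tcp [ 0.4709 -0.1821  0.2539] F [-1.  -0.7 -7.3] w 0.290 q [ 0.76  0.2  -0.42  2.37 -0.78  0.17 -0.72]
```

```bash
python3 -m crank '[[[20,-2,-23,0,0,0,-1],[20,-2,-23,0,0,1,-1],[20,-3,-23,0.3,0,2,-1],[20,-3,-20,0.3,0,2,-1],[0,0,0,0,0,0,-1]]]'
python3 go.py go 80
```

```text
t: 5.78
eef_pos: [0.519, -0.1099, 0.2402]
tcp_rot: [[0.483, 0.844, -0.233], [0.031, -0.282, -0.959], [-0.875, 0.455, -0.163]]
ft_force: [0.9, 0.2, -5.1]
gripper_width: 0.29
go 80.0 tool-shift mm [ 64.3 -19.5 -12.7] (in target frame [ 61.8 -26.5 -12.7] ) turn [-0.2  0.   6.4] 
 t 5.78 tcp [ 0.519  -0.1099  0.2402] F [ 0.9  0.2 -5.1] w 0.290 q [ 0.24  0.22 -0.08  2.37 -1.03  0.11 -0.67]
```

Joint 6 sits at its lower stop, so I identify the arm's kinematics from the recorded poses and see which configuration reaches the lean.

```bash
cat > fk.py <<'E'
import numpy as np,itertools
from scipy.spatial.transform import Rotation as Ro
from scipy.optimize import least_squares
Q=np.array([[1.2343,.6002,-.0025,1.6001,.0018,.9429,-.0798],[.59,.44,.10,1.93,-.06,.78,-1.03],[.54,.57,.08,2.03,-.08,.54,-1.08],[.56,.65,.06,2.06,-.08,.42,-1.07],[.56,.66,.06,2.06,-.08,.41,-1.07],[.52,.38,.11,1.9,-.05,.87,-1.10],[.76,.2,-.42,2.37,-.78,.17,-.72],[.24,.22,-.08,2.37,-1.03,.11,-.67]])
P=np.array([[.1861,-.7002,.2178],[.4228,-.4028,.2108],[.4484,-.3705,.1127],[.4506,-.3766,.0579],[.4461,-.3729,.0504],[.4413,-.3703,.2581],[.4709,-.1821,.2539],[.519,-.1099,.2402]])
X=np.array([[0,0,-1],[-.007,.008,-1],[.001,-.002,-1],[.014,-.011,-1],[.002,-.003,-1],[-.01,.004,-1],[.487,.028,-.873],[.483,.031,-.875]])
Y=np.array([[.9664,.2569,0],[.982,-.189,-.009],[.983,-.183,.002],[.984,-.18,.015],[.984,-.179,.002],[.984,-.18,-.01],[.846,-.264,.464],[.844,-.282,.455]])
Rz=lambda a:Ro.from_euler("z",a).as_matrix(); Ry=lambda a:Ro.from_euler("y",a).as_matrix()
def fk(q,p,s):
    a0,a7,d1,L1,L2,L3,o2,o4,o6,e2,e4,e6=p
    R=Rz(s[0]*q[0]+a0);x=np.array([0,0,d1]);x=x+R@[e2,o2,0]
    R=R@Ry(q[1])@Rz(s[1]*q[2]);x=x+R@[e4,o4,L1]
    R=R@Ry(q[3])@Rz(s[2]*q[4]);x=x+R@[e6,o6,L2]
    R=R@Ry(q[5]);x=x+R@[0,0,L3];R=R@Rz(s[3]*q[6]+a7)
    return x,R   # tool x=R[:,2], tool y=R[:,0]
def res(p,s): 
    o=[]
    for q,a,b,c in zip(Q,P,X,Y):
        x,R=fk(q,p,s);o+=[*(x-a),*(.3*(R[:,2]-b)),*(.3*(R[:,0]-c))]
    return np.r_[o,.02*np.array(p[6:])]
best=None
def fit():
    B=None
    for s in itertools.product([-1],[1,-1],[1,-1],[1,-1]):
      for a7 in(0,1.57,3.14,-1.57):
        r=least_squares(res,[0,a7,.3,.45,.4,.25,0,0,0,0,0,0],args=(s,))
        if B is None or r.cost<B[0]: B=(r.cost,r.x,s)
    return B
if __name__=="__main__":
    c,p,s=fit();print(c,p.round(4),s);e=res(p,s)[:72].reshape(8,9);print((np.abs(e).max(0)*1000).round(1));np.savez("fk.npz",p=p,s=s)
    from go import F,S_GRIP
    from rig import r
    lo=np.array([-2.57,-.35,-1.29,.11,-1.05,.11,-2.63]);hi=np.array([2.57,1.97,1.29,2.56,4.19,1.86,2.63])
    rng=np.random.default_rng(0)
    for n in("go","nogo"):
      for up in(80,30,-15):
       for tilt in(0,):
        pt,G,sg=F[n];tcp=np.array(pt)+G@[S_GRIP-sg,0,up/1000]-G[:,2]*r.grip_depth
        sols=[]
        for flip in(1,-1):
          for k in range(12):
            f=lambda q:(lambda x,R:np.r_[x-tcp,.3*(R[:,2]+G[:,2]),.3*(R[:,0]-flip*G[:,0])])(*fk(q,p,s))
            a=least_squares(f,rng.uniform(lo,hi),bounds=(lo,hi));sols.append((a.cost,flip,a.x))
        sols.sort(key=lambda v:v[0])
        for c,fl,q in sols[:4]: print(n,up,"%.1e"%c,fl,q.round(2))
E
timeout 500 python3 fk.py
```

```text
5.2173538447901104e-05 [-2.6000e-03  1.5701e+00  2.7710e-01  6.5150e-01  4.4450e-01  3.3690e-01
 -2.4300e-02 -3.3700e-02  4.0000e-03 -3.5000e-03 -1.3000e-03  1.0000e-04] (-1, -1, -1, -1)
[3.3 3.4 3.  1.9 2.6 0.3 0.4 2.1 2.5]
go 80 8.9e-31 -1 [ 0.95  0.62 -1.24  2.46  1.96  0.65 -0.57]
go 80 1.9e-29 -1 [ 0.93  0.61 -1.22  2.46  1.98  0.63 -0.58]
go 80 7.4e-23 -1 [ 0.71  0.47 -0.85  2.47  2.28  0.44 -0.9 ]
go 80 1.9e-21 -1 [ 0.6   0.43 -0.68  2.47  2.46  0.39 -1.09]
go 30 3.7e-31 1 [ 0.12  0.49 -0.06  2.48  3.17  0.44  1.33]
go 30 4.8e-30 -1 [-0.27  0.56  0.5   2.51  3.73  0.59 -2.37]
go 30 1.3e-28 1 [ 0.49  0.53 -0.58  2.46  2.58  0.47  1.94]
go 30 1.1e-27 1 [-0.02  0.5   0.12  2.49  3.37  0.47  1.12]
go -15 1.7e-29 -1 [ 0.17  0.59 -0.14  2.44  3.07  0.5  -1.7 ]
go -15 8.6e-29 -1 [-0.42  0.78  0.79  2.48  3.91  0.82 -2.6 ]
go -15 1.4e-27 1 [ 0.84  0.87 -1.2   2.41  2.09  0.86  2.56]
go -15 2.7e-25 -1 [ 0.72  0.75 -0.96  2.41  2.25  0.69 -0.78]
nogo 80 4.1e-27 1 [ 0.36  0.6  -1.16  2.44  1.8   0.87  2.6 ]
nogo 80 6.4e-27 -1 [-0.23  0.39 -0.29  2.46  2.17  0.46 -0.94]
nogo 80 3.8e-25 -1 [ 0.09  0.45 -0.72  2.45  1.95  0.62 -0.71]
nogo 80 1.1e-23 1 [ 0.38  0.62 -1.2   2.43  1.79  0.91  2.62]
nogo 30 5.6e-27 1 [-1.02  0.76  0.99  2.49  3.86  0.62  0.5 ]
nogo 30 8.8e-27 1 [-0.55  0.52  0.17  2.46  2.76  0.42  1.61]
nogo 30 2.1e-26 -1 [-0.38  0.5  -0.07  2.45  2.5   0.46 -1.26]
nogo 30 2.7e-26 -1 [-1.    0.74  0.95  2.49  3.82  0.6  -2.6 ]
nogo -15 3.9e-28 1 [ 0.02  0.64 -0.59  2.4   2.2   0.69  2.26]
nogo -15 7.3e-27 1 [-0.44  0.6   0.05  2.42  2.72  0.49  1.67]
nogo -15 7.6e-26 1 [-0.82  0.73  0.65  2.45  3.49  0.54  0.86]
nogo -15 5.2e-25 -1 [-0.66  0.65  0.38  2.44  3.13  0.48 -1.91]
```

The model fits to 3 mm. With the tool square to the spindle, the lean is only reachable with the wrist flipped. Gripping the spindle with the tool tilted about the jaw axis may keep the wrist in its normal range, so I check that.

```bash
cat > ik.py <<'E'
from fk import *
from go import F
from rig import r
z=np.load("fk.npz");p,s=z["p"],z["s"]
lo=np.array([-2.57,-.35,-.6,.11,-.9,.2,-2.5]);hi=np.array([2.57,1.9,.6,2.5,.9,1.8,2.5])
for de in(15,20,25,30):
  for n,ups in(("pick",(0,150)),("go",(80,30,-18)),("nogo",(80,16)),("place",(0,120))):
    for up in ups:
      pt,G,sg=F[n];E=G@Ro.from_euler("y",de,degrees=True).as_matrix()
      g=np.array(pt)+G@[.008-sg,0,up/1000];tcp=g-E[:,2]*r.grip_depth
      f=lambda q:(lambda x,R:np.r_[x-tcp,.3*(R[:,2]+E[:,2]),.3*(R[:,0]-E[:,0]),.002*q[2],.002*q[4]])(*fk(q,p,s))
      a=least_squares(f,[0,.5,0,2,0,.6,-1],bounds=(lo,hi));print(de,n,up,"%.0f"%(1000*np.linalg.norm(f(a.x)[:9])),a.x.round(2))
E
python3 ik.py
```

```text
15 pick 0 0 [ 0.5   0.73  0.07  1.89  0.08  0.76 -1.25]
15 pick 150 0 [ 0.52  0.54  0.04  1.8   0.09  1.05 -1.24]
15 go 80 3 [ 0.07  0.36  0.09  2.32 -0.9   0.2  -0.82]
15 go 30 20 [ 0.08  0.45  0.07  2.25 -0.9   0.2  -0.82]
15 go -18 32 [ 0.08  0.54  0.06  2.19 -0.9   0.2  -0.83]
15 nogo 80 0 [-0.42  0.37  0.06  2.29  0.64  0.2  -2.5 ]
15 nogo 16 21 [-0.73  0.55  0.55  2.24 -0.9   0.2  -0.94]
15 place 0 0 [-0.43  0.68 -0.13  2.05 -0.13  0.63 -2.1 ]
15 place 120 0 [-0.46  0.5  -0.08  1.97 -0.15  0.88 -2.1 ]
20 pick 0 0 [ 0.48  0.76  0.08  1.84  0.09  0.87 -1.27]
20 pick 150 0 [ 0.5   0.58  0.05  1.75  0.11  1.14 -1.26]
20 go 80 0 [ 0.33  0.38 -0.24  2.24 -0.15  0.27 -1.56]
20 go 30 0 [ 0.22  0.47 -0.12  2.23 -0.4   0.2  -1.31]
20 go -18 3 [ 0.1   0.56  0.05  2.2  -0.9   0.2  -0.82]
20 nogo 80 0 [-0.5   0.39  0.19  2.24  0.13  0.28 -1.96]
20 nogo 16 0 [-0.61  0.54  0.4   2.22 -0.54  0.2  -1.28]
20 place 0 0 [-0.4   0.71 -0.14  2.   -0.16  0.73 -2.06]
20 place 120 0 [-0.43  0.54 -0.1   1.93 -0.18  0.97 -2.06]
25 pick 0 0 [ 0.47  0.8   0.08  1.78  0.11  0.97 -1.29]
25 pick 150 0 [ 0.48 
[... 242 characters left out ...]
0.1   0.41 -1.93]
25 nogo 16 0 [-0.4   0.52  0.11  2.14  0.07  0.33 -1.88]
25 place 0 0 [-0.37  0.74 -0.15  1.95 -0.19  0.83 -2.02]
25 place 120 0 [-0.4   0.58 -0.11  1.89 -0.21  1.06 -2.03]
30 pick 0 0 [ 0.46  0.83  0.09  1.73  0.13  1.08 -1.3 ]
30 pick 150 0 [ 0.47  0.66  0.06  1.66  0.14  1.33 -1.29]
30 go 80 0 [ 0.27  0.42 -0.15  2.13 -0.18  0.52 -1.52]
30 go 30 0 [ 0.27  0.51 -0.18  2.1  -0.15  0.46 -1.55]
30 go -18 0 [ 0.27  0.59 -0.18  2.07 -0.13  0.41 -1.57]
30 nogo 80 0 [-0.37  0.42  0.06  2.11  0.07  0.54 -1.89]
30 nogo 16 0 [-0.35  0.53  0.06  2.08  0.06  0.46 -1.86]
30 place 0 0 [-0.35  0.78 -0.16  1.9  -0.21  0.93 -1.99]
30 place 120 0 [-0.38  0.61 -0.12  1.84 -0.23  1.14 -2.01]
```

A tilt of 25° keeps everything in the normal wrist range. I go back, put the spindle down in its place, tilt the tool and grip again.

```bash
python3 -m crank '[[[20,5,24,0.3,0.4,3.4,-1],[20,5,24,0.3,0.4,3.4,-1],[20,3,24,0,0,0,-1],[20,0,0,0,0,0,-1],[0,0,0,0,0,0,-1]]]'
DE=0 python3 go.py pick 0
```

```text
t: 6.95
eef_pos: [0.4444, -0.3765, 0.173]
tcp_rot: [[-0.015, 0.984, -0.176], [-0.022, -0.176, -0.984], [-1.0, -0.011, 0.025]]
ft_force: [-0.6, 1.1, -6.3]
gripper_width: 0.292
pick 0.0 tool-shift mm [121.6   1.9  -8.2] (in target frame [121.8   0.5  -5.2] ) turn [0.1 1.4 0.6] 
 t 6.95 tcp [ 0.4444 -0.3765  0.173 ] F [-0.6  1.1 -6.3] w 0.292 q [ 0.29  0.52  0.44  2.   -0.3   0.69 -0.84]
```

```bash
python3 -m crank '[[[25,1,-2,0,0.8,0.3,-1],[25,1,-2,0,0.6,0.3,-1],[25,0,0,0,0,0,-1],[15,0,0,0,0,0,-1],[0,0,0,0,0,0,-1]]]'
DE=0 python3 go.py pick 0
```

```text
t: 7.37
eef_pos: [0.4458, -0.3749, 0.0841]
tcp_rot: [[-0.011, 0.984, -0.175], [-0.01, -0.175, -0.984], [-1.0, -0.009, 0.011]]
ft_force: [0.1, 0.2, -4.4]
gripper_width: 0.289
pick 0.0 tool-shift mm [32.9 -0.2 -3.8] (in target frame [32.9 -0.5 -3.5] ) turn [0.1 0.7 0.5] 
 t 7.37 tcp [ 0.4458 -0.3749  0.0841] F [ 0.1  0.2 -4.4] w 0.289 q [ 0.36  0.64  0.34  2.05 -0.39  0.51 -0.76]
```

```bash
python3 -m crank '[[[12,0,-2,0,0.7,0.5,-1],[10,0,-1,0,0,0,-1],[6,0,0,0,0,0,-1],[3,0,0,0,0,0,-1],[0,0,0,0,0,0,-1]]]'
DE=0 python3 go.py pick 0
```

```text
t: 7.78
eef_pos: [0.4488, -0.3717, 0.0564]
tcp_rot: [[-0.002, 0.985, -0.171], [-0.005, -0.171, -0.985], [-1.0, -0.002, 0.005]]
ft_force: [0.3, 0.6, -5.3]
gripper_width: 0.289
pick 0.0 tool-shift mm [ 5.2 -2.9  0.2] (in target frame [ 5.2 -2.9  0.2] ) turn [0.4 0.3 0.1] 
 t 7.78 tcp [ 0.4488 -0.3717  0.0564] F [ 0.3  0.6 -5.3] w 0.289 q [ 0.39  0.68  0.3   2.07 -0.42  0.45 -0.73]
```

```bash
python3 -m crank '[[[3,-2,1,0,0,0,-1],[3,0,0,0,0,0,-1],[1.5,0,0,0,0,0,-1],[0,0,0,0,0,0,-1]]]'
DE=0 python3 go.py pick 0
```

```text
t: 8.12
eef_pos: [0.4477, -0.3732, 0.0517]
tcp_rot: [[0.0, 0.986, -0.169], [-0.007, -0.169, -0.986], [-1.0, 0.001, 0.007]]
ft_force: [-1.5, -1.3, -4.4]
gripper_width: 0.296
pick 0.0 tool-shift mm [ 0.5 -2.1 -1.5] (in target frame [ 0.5 -2.1 -1.5] ) turn [ 0.5  0.4 -0.1] 
 t 8.12 tcp [ 0.4477 -0.3732  0.0517] F [-1.5 -1.3 -4.4] w 0.296 q [ 0.4   0.68  0.29  2.07 -0.43  0.44 -0.72]
```

Lower 1 mm more, release, and tilt in place about the grasp point.

```bash
python3 -m crank '[[[1,0,0,0,0,0,-1],[0.5,0,0,0,0,0,-1],[0,0,0,0,0,0,-0.1],[0,0,0,0,0,0,-0.1],[0,0,0,0,0,0,-0.1]]]'
python3 -m crank '[[[0,-1.6,0,0,0,-5,-0.1],[0,-1.6,0,0,0,-5,-0.1],[0,-1.6,0,0,0,-5,-0.1],[0,-1.6,0,0,0,-5,-0.1],[0,-1.6,0,0,0,-5,-0.1]]]'
python3 -m crank '[[[0,0,0,0,0,0,-0.1]]]'
python3 go.py pick 0
```

```text
t: 8.53
eef_pos: [0.4486, -0.3745, 0.0524]
tcp_rot: [[0.004, 0.985, -0.17], [-0.009, -0.17, -0.985], [-1.0, 0.005, 0.008]]
ft_force: [-0.5, -0.1, 0.2]
gripper_width: 0.434
t: 8.95
eef_pos: [0.4367, -0.3767, 0.0582]
tcp_rot: [[-0.424, 0.887, -0.18], [0.065, -0.169, -0.983], [-0.903, -0.429, 0.014]]
ft_force: [-0.1, -0.4, -0.5]
gripper_width: 0.45
t: 9.03
eef_pos: [0.4397, -0.3759, 0.0565]
tcp_rot: [[-0.428, 0.887, -0.176], [0.064, -0.165, -0.984], [-0.902, -0.432, 0.014]]
ft_force: [0.1, 1.0, -0.3]
gripper_width: 0.452
pick 0.0 tool-shift mm [ 4.2 -0.9 -5.6] (in target frame [ 4.3 -0.9 -5.5] ) turn [-0.3  0.8  0.6] 
 t 9.03 tcp [ 0.4397 -0.3759  0.0565] F [ 0.1  1.  -0.3] w 0.452 q [ 0.2   0.87  0.53  1.79 -0.23  0.98 -0.94]
```

```bash
python3 -m crank '[[[3,-0.5,-3,0,0.5,0.4,-0.1],[2,0,-1,0,0,0,-0.1],[0,0,0,0,0,0,-0.1]]]'
python3 go.py pick 0
python3 -m crank '[[[0,0,0,0,0,0,-1],[0,0,0,0,0,0,-1],[0,0,0,0,0,0,-1],[0,0,0,0,0,0,-1],[0,0,0,0,0,0,-1]]]' 60
python3 go.py pick 0
```

```text
t: 9.28
eef_pos: [0.4377, -0.3713, 0.0506]
tcp_rot: [[-0.415, 0.892, -0.18], [0.07, -0.166, -0.984], [-0.907, -0.421, 0.006]]
ft_force: [-0.7, -0.0, -0.4]
gripper_width: 0.449
pick 0.0 tool-shift mm [-2.2 -0.9 -1.3] (in target frame [-2.2 -0.8 -1.3] ) turn [-0.3  0.3 -0.1] 
 t 9.28 tcp [ 0.4377 -0.3713  0.0506] F [-0.7 -0.  -0.4] w 0.449 q [ 0.21  0.87  0.52  1.81 -0.24  0.96 -0.93]
t: 9.7
eef_pos: [0.4353, -0.3711, 0.052]
tcp_rot: [[-0.409, 0.893, -0.186], [0.074, -0.17, -0.983], [-0.909, -0.416, 0.004]]
ft_force: [0.3, 0.5, -5.3]
gripper_width: 0.286
pick 0.0 tool-shift mm [-1.9  1.8 -1.5] (in target frame [-2.   1.8 -1.5] ) turn [-0.5 -0.  -0.4] 
 t 9.70 tcp [ 0.4353 -0.3711  0.052 ] F [ 0.3  0.5 -5.3] w 0.286 q [ 0.21  0.87  0.52  1.81 -0.24  0.95 -0.93]
```

```bash
python3 -m crank '[[[-14,-6,0,0,0,0,-1],[-27,-12,0,0,0,0,-1],[-34,-16,0,0,0,0,-1],[-34,-16,0,0,0,0,-1],[-34,-16,0,0,0,0,-1]]]'
python3 -m crank '[[[-34,-16,0,0,0,0,-1],[0,0,-20,0,0,0,-1],[0,0,-36,0,0,0,-1],[0,0,-36,0,0,0,-1],[0,0,-36,0,0,0,-1]]]'
python3 go.py go 80
```

```text
t: 10.12
eef_pos: [0.4316, -0.3676, 0.2101]
tcp_rot: [[-0.421, 0.888, -0.186], [0.08, -0.168, -0.982], [-0.904, -0.428, -0.001]]
ft_force: [1.4, -0.3, -5.7]
gripper_width: 0.29
t: 10.53
eef_pos: [0.4528, -0.251, 0.2638]
tcp_rot: [[-0.406, 0.891, -0.203], [0.073, -0.19, -0.979], [-0.911, -0.413, 0.012]]
ft_force: [0.0, 0.7, -5.8]
gripper_width: 0.29
go 80.0 tool-shift mm [  62.6   74.2 -176.2] (in target frame [ 121.2   17.8 -159.6] ) turn [ 0.4 10.2 33.3] 
 t 10.53 tcp [ 0.4528 -0.251   0.2638] F [ 0.   0.7 -5.8] w 0.290 q [-0.05  0.56  0.62  1.79 -0.16  1.29 -1.14]
```

```bash
python3 -m crank '[[[0,8,-30,0,1.7,5.6,-1],[0,8,-30,0,1.7,5.6,-1],[0,8,-25,0,1.7,5.6,-1],[0,8,-20,0,1.7,5.6,-1],[0,8,-10,0,1.7,5.6,-1]]]'
python3 -m crank '[[[0,0,0,0,1.7,5.6,-1],[0,0,0,0,0,0,-1]]]'
python3 go.py go 80
```

```text
t: 10.95
eef_pos: [0.5182, -0.1341, 0.2612]
tcp_rot: [[0.104, 0.971, -0.216], [0.119, -0.228, -0.966], [-0.987, 0.075, -0.14]]
ft_force: [0.4, 1.5, -5.5]
gripper_width: 0.287
t: 11.12
eef_pos: [0.5151, -0.1317, 0.2632]
tcp_rot: [[0.213, 0.955, -0.209], [0.127, -0.239, -0.963], [-0.969, 0.178, -0.172]]
ft_force: [-2.5, -0.1, -5.8]
gripper_width: 0.286
go 80.0 tool-shift mm [ 94.9 -12.8 -29.7] (in target frame [ 94.7 -11.3 -30.9] ) turn [ 1.1 -0.9 -1.3] 
 t 11.12 tcp [ 0.5151 -0.1317  0.2632] F [-2.5 -0.1 -5.8] w 0.286 q [-0.12  0.28  0.48  2.13 -0.53  0.67 -1.06]
```

```bash
python3 -m crank '[[[18,-3,-9,0.4,-0.3,-0.4,-1],[18,-3,-9,0.4,-0.3,-0.4,-1],[18,-3,-8,0.3,-0.3,-0.4,-1],[18,-3,-3,0,0,0,-1],[14,0,0,0,0,0,-1]]]'
python3 -m crank '[[[0,0,0,0,0,0,-1]]]'
python3 go.py go 80
python3 - <<'E'
from h import *
m=[]
for n,(x,y,w,h) in dict(scene=(230,150,120,135),top=(290,130,120,135)).items():
    d=get_image(n); np.savez(n+"1.npz",**d); m.append(cv2.resize(d["img"][y:y+h,x:x+w,::-1],(400,450),interpolation=cv2.INTER_CUBIC))
cv2.imwrite("pics/c3.png",np.hstack(m))
E
```

```text
t: 11.53
eef_pos: [0.5249, -0.0912, 0.1871]
tcp_rot: [[0.189, 0.954, -0.232], [0.12, -0.258, -0.959], [-0.974, 0.154, -0.164]]
ft_force: [-1.7, -0.5, -5.5]
gripper_width: 0.286
t: 11.62
eef_pos: [0.524, -0.0902, 0.1854]
tcp_rot: [[0.185, 0.955, -0.231], [0.122, -0.256, -0.959], [-0.975, 0.149, -0.164]]
ft_force: [-0.5, -0.2, -5.0]
gripper_width: 0.287
go 80.0 tool-shift mm [12.3  2.7 -1.5] (in target frame [12.3  2.7 -1.5] ) turn [-0.1 -0.1  0.2] 
 t 11.62 tcp [ 0.524  -0.0902  0.1854] F [-0.5 -0.2 -5. ] w 0.287 q [-0.12  0.39  0.38  2.21 -0.67  0.5  -1.02]
```

View pics/c3.png

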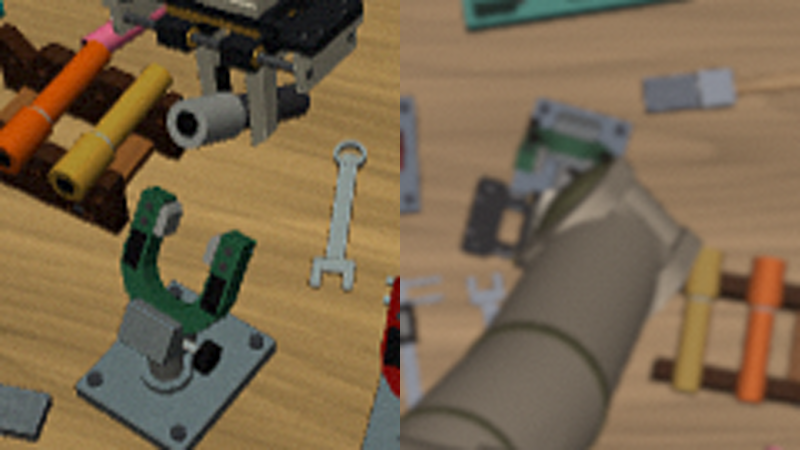

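The left crop shows the spindle held in the pads, with the journal face at about (185,125), above and behind the green U (left arm tip (155,195), right arm tip (235,240)). Next I fit the held spindle and the gauge head in the gauge frame.

```bash
cat > held.py <<'E'
import sys
from h import *
from go import F
from scipy.optimize import least_squares
def held(n,up,save=None,img=None):
    d=img or get_image("scene"); W=world(d).reshape(-1,3); H=cv2.cvtColor(d["img"],cv2.COLOR_RGB2HSV).reshape(-1,3).astype(int)
    p,G,_=F[n]; g=(W-p)@G
    m=(abs(g[:,1])<.02)&(abs(g[:,2]-up/1000)<.024)&(g[:,0]>-.025)&(g[:,0]<.04)&(H[:,1]<70)
    q=g[m]; J=q[q[:,0]<.024]
    f=lambda a:np.hypot(q[:,1]-a[0]-a[2]*q[:,0],q[:,2]-a[1]-a[3]*q[:,0])-.018
    # lateral surface only: drop the end face (points inside radius) by soft loss
    a=least_squares(f,[0,up/1000,0,0],loss="cauchy",f_scale=.001).x
    print(n,m.sum(),"axis at x=0: y %.1f z %.1f mm, slopes y %.1f z %.1f deg, end x %.1f"%(a[0]*1e3,a[1]*1e3,*np.degrees(a[2:]),1e3*np.percentile(q[:,0],97)),"rms",round(1e3*np.median(abs(f(a))),2))
    hue=((H[:,0]>45)&(H[:,0]<95)) if n=="go" else ((H[:,0]<8)|(H[:,0]>172))
    h=(abs(g[:,1])<.06)&(abs(g[:,2])<.05)&(abs(g[:,0])<.03)&hue&(H[:,1]>90); Q=g[h]
    an=(abs(g[:,1])<.04)&(abs(g[:,2])<.014)&(abs(g[:,0])<.02)&(H[:,1]<50); A=g[an]
    t=Q[Q[:,2]>-.005]
    print(" head y ext",(1e3*np.percentile(t[:,1],[.5,99.5])).round(1),"z top %.1f"%(1e3*np.percentile(t[:,2],99)),"x ext",(1e3*np.percentile(t[:,0],[2,50,98])).round(1),len(t))
    print(" anvil y-",(1e3*np.percentile(A[A[:,1]<0][:,1],[5,50,95])).round(1),"y+",(1e3*np.percentile(A[A[:,1]>0][:,1],[5,50,95])).round(1))
if __name__=="__main__": held(sys.argv[1],float(sys.argv[2]),img=load(sys.argv[3]) if len(sys.argv)>3 else None)
E
python3 held.py go 92 scene1.npz; python3 held.py nogo 92 scene1.npz
```

```text
go 292 axis at x=0: y -0.7 z 93.0 mm, slopes y -0.6 z -1.3 deg, end x 33.1 rms 1.21
 head y ext [-46.5  49.9] z top 25.3 x ext [-8.1  7.8 14.5] 156
 anvil y- [-36.8 -21.  -18. ] y+ [19.8 25.3 38.1]Traceback (most recent call last):
  File "held.py", line 20, in <module>
    if __name__=="__main__": held(sys.argv[1],float(sys.argv[2]),img=load(sys.argv[3]) if len(sys.argv)>3 else None)
                             ~~~~^^^^^^^^^^^^^^^^^^^^^^^^^^^^^^^^^^^^^^^^^^^^^^^^^^^^^^^^^^^^^^^^^^^^^^^^^^^^^^^^^^^
  File "held.py", line 13, in held
    print(n,m.sum(),"axis at x=0: y %.1f z %.1f mm, slopes y %.1f z %.1f deg, end x %.1f"%(a[0]*1e3,a[1]*1e3,*np.degrees(a[2:]),1e3*np.percentile(q[:,0],97)),"rms",round(1e3*np.median(abs(f(a))),2))
                                                                                                                                    ~~~~~~~~~~~~~^^^^^^^^^^^
    return _quantile_unchecked(
        a, q, axis, out, overwrite_input, method, keepdims, weights)
    return _ureduce(a,
                    func=_quantile_ureduce_func,
    ...<5 lines>...
                    overwrite_input=overwrite_input,
                    method=method)
    r = func(a, **kwargs)
    result = _quantile(arr,
                       quantiles=q,
    ...<2 lines>...
                       out=out,
                       weights=wgt)
    slices_having_nans = np.isnan(arr[-1, ...])
                                  ~~~^^^^^^^^^
IndexError: index -1 is out of bounds for axis 0 with size 0
```

Run:
```python
from h import *
from go import F
for fn in("scene1.npz",):
    d=load(fn);W=world(d).reshape(-1,3);H=cv2.cvtColor(d["img"],cv2.COLOR_RGB2HSV).reshape(-1,3).astype(int)
    p,G,_=F["go"];g=(W-p)@G
    r=np.hypot(g[:,1]+.0007,g[:,2]-.093)
    for a,b in((.009,.012),(.012,.015),(.015,.017)):
        m=(r>a)&(r<b)&(abs(g[:,0])<.05);print(a,m.sum(),(1e3*np.percentile(g[m,0],[10,30,50,70,90])).round(1))
    hue=(H[:,0]>45)&(H[:,0]<95)&(H[:,1]>90)
    for sgn in(1,-1):
        m=hue&(g[:,1]*sgn>.024)&(g[:,1]*sgn<.044)&(g[:,2]>-.03)&(g[:,2]<.012)&(abs(g[:,0])<.03);print("far face x",m.sum(),(1e3*np.percentile(g[m,0],[10,30,50,70,90])).round(1))
        m=hue&(g[:,1]*sgn>.026)&(g[:,1]*sgn<.044)&(abs(g[:,0])<.006)&(g[:,2]>0)&(g[:,2]<.04);print("top z",m.sum(),(1e3*np.percentile(g[m,2],[10,30,50,70,90])).round(1))
```

```text
0.009 31 [29.5 30.9 31.3 32.3 33.3]
0.012 46 [-34.7 -26.4  29.7  31.5  32.3]
0.015 57 [-19.5   8.4  27.8  30.8  31.9]
far face x 81 [-3.7  6.5  7.2  8.8 10.3]
top z 13 [ 6.2  9.7 10.7 11.5 12.1]
far face x 66 [ 0.8  8.6 10.8 12.6 14.1]
top z 16 [21.7 22.8 23.8 24.  24.9]
```

The journal's end face measures x ≈ +31 mm, so the grip is at s ≈ -1 mm rather than +8. I correct for that and approach the mouth.

```bash
sed -i 's/^S_GRIP=.008/S_GRIP=-.001/' go.py; python3 go.py go 40 0.4
sed -n 1,12p go.py | grep S_GRIP
```

```text
go 40.0 tool-shift mm [54.1 10.4 -2.5] (in target frame [54.1 10.3 -2.6] ) turn [-0.2 -0.1  0. ] 
 t 11.72 tcp [ 0.5246 -0.0913  0.1872] F [ 1.3 -0.5 -5.2] w 0.288 q [-0.12  0.39  0.39  2.21 -0.67  0.5  -1.02]
S_GRIP=-.001
```

```bash
python3 -m crank '[[[15,3,-2,0,0,0,-1],[15,3,-1,0,0,0,-1],[15,3,0,0,0,0,-1],[9,1,0,0,0,0,-1],[0,0,0,0,0,0,-1]]]'
python3 go.py go 32 0.4; python3 held.py go 42
```

```text
t: 12.13
eef_pos: [0.5485, -0.0876, 0.1415]
tcp_rot: [[0.194, 0.953, -0.233], [0.12, -0.259, -0.958], [-0.974, 0.158, -0.165]]
ft_force: [0.1, -0.1, -5.2]
gripper_width: 0.286
go 32.0 tool-shift mm [11.9 -1.3 -0.8] (in target frame [11.9 -1.2 -0.9] ) turn [-0.2 -0.2 -0.4] 
 t 12.13 tcp [ 0.5485 -0.0876  0.1415] F [ 0.1 -0.1 -5.2] w 0.286 q [-0.06  0.48  0.28  2.2  -0.78  0.41 -0.93]
go 274 axis at x=0: y 0.3 z 43.2 mm, slopes y 0.1 z -1.3 deg, end x 27.8 rms 1.08
 head y ext [-47.6  50.2] z top 24.8 x ext [-9.4  8.7 14.2] 149
 anvil y- [-36.7 -20.7 -18.4] y+ [19.8 25.5 38.2]
```

```bash
python3 -m crank '[[[7,2,-0.9,0,0,0,-1],[6.5,2.5,0,0,0,0,-1],[4.5,2,0,0,0,0,-1],[2,1,0,0,0,0,-1]]]'
python3 go.py go 0 0.4; python3 held.py go 24
```

```text
t: 12.52
eef_pos: [0.5614, -0.0876, 0.1259]
tcp_rot: [[0.199, 0.952, -0.234], [0.119, -0.261, -0.958], [-0.973, 0.162, -0.165]]
ft_force: [0.1, -0.7, -5.6]
gripper_width: 0.289
go 0.0 tool-shift mm [23.2  2.2 -0.3] (in target frame [23.2  2.4 -0.4] ) turn [-0.3 -0.2 -0.6] 
 t 12.52 tcp [ 0.5614 -0.0876  0.1259] F [ 0.1 -0.7 -5.6] w 0.289 q [-0.03  0.51  0.25  2.19 -0.81  0.38 -0.9 ]
go 275 axis at x=0: y 0.5 z 23.5 mm, slopes y -0.1 z 0.2 deg, end x 29.0 rms 1.02
 head y ext [-48.1  49.9] z top 25.7 x ext [-9.   9.1 14.3] 145
 anvil y- [-38.2 -27.3 -21.5] y+ [20.1 25.3 38.1]
```

```bash
python3 -m crank '[[[4.5,1.5,-0.3,0,0,0,-1],[4.5,1.5,0,0,0,0,-1],[3,1,0,0,0,0,-1],[2,0.5,0,0,0,0,-1]]]'
python3 -m crank '[[[4,1.5,0,0,0,0,-1],[3,1,0,0,0,0,-1],[2,1,0,0,0,0,-1]]]'
python3 go.py go 0 0.4; python3 held.py go 5
```

```text
t: 12.9
eef_pos: [0.5694, -0.0868, 0.1121]
tcp_rot: [[0.199, 0.952, -0.234], [0.119, -0.261, -0.958], [-0.973, 0.163, -0.165]]
ft_force: [0.3, 0.5, -5.5]
gripper_width: 0.287
t: 13.15
eef_pos: [0.5746, -0.0874, 0.1028]
tcp_rot: [[0.199, 0.951, -0.235], [0.118, -0.262, -0.958], [-0.973, 0.163, -0.165]]
ft_force: [-1.0, -0.8, -4.6]
gripper_width: 0.285
go 0.0 tool-shift mm [-1.9 -6.7 -0.9] (in target frame [-1.8 -6.7 -0.9] ) turn [-0.4 -0.2 -0.6] 
 t 13.15 tcp [ 0.5746 -0.0874  0.1028] F [-1.  -0.8 -4.6] w 0.285 q [-0.    0.56  0.2   2.18 -0.85  0.34 -0.87]
go 244 axis at x=0: y -0.4 z -3.0 mm, slopes y 1.0 z 0.3 deg, end x 26.8 rms 1.48
 head y ext [-47.9  50.4] z top 25.1 x ext [-9.3  8.6 15.4] 160
 anvil y- [-36.1 -22.5 -17.6] y+ [ 6.4 16.1 35.7]
```

No contact force in the gap. I push on to about z = -20 mm and hold.

```bash
python3 -m crank '[[[4.5,1,-0.5,0,0,0,-1],[4.5,1,-0.4,0,0,0,-1],[4.5,1,0,0,0,0,-1],[4,1,0,0,0,0,-1],[2,0,0,0,0,0,-1]]]'
python3 -m crank '[[[0,0,0,0,0,0,-1],[0,0,0,0,0,0,-1]]]'
python3 go.py go -20 0.4; python3 held.py go -20
```

```text
t: 13.62
eef_pos: [0.5839, -0.0871, 0.0836]
tcp_rot: [[0.201, 0.95, -0.238], [0.116, -0.264, -0.958], [-0.973, 0.165, -0.163]]
ft_force: [-15.8, -0.9, 33.1]
gripper_width: 0.286
t: 13.78
eef_pos: [0.5839, -0.087, 0.0843]
tcp_rot: [[0.202, 0.95, -0.238], [0.116, -0.265, -0.957], [-0.972, 0.166, -0.164]]
ft_force: [-3.5, -0.0, 1.6]
gripper_width: 0.287
go -20.0 tool-shift mm [-3.5 -4.1 -1.3] (in target frame [-3.5 -4.1 -1.4] ) turn [-0.5 -0.1 -0.9] 
 t 13.78 tcp [ 0.5839 -0.087   0.0843] F [-3.5 -0.   1.6] w 0.287 q [ 0.02  0.59  0.16  2.17 -0.88  0.31 -0.85]
go 204 axis at x=0: y -0.6 z -23.3 mm, slopes y 1.5 z 1.2 deg, end x 24.3 rms 1.56
 head y ext [-46.8  49.9] z top 42.2 x ext [-8.7  8.9 13.8] 152
 anvil y- [-35.9 -20.5  -1.2] y+ [ 2.  12.5 35.7]
```

Journal is well past the anvils (z ≈ -23 mm). There was a brief contact of about 38 N at the bottom, so no further. I lift it out.

```bash
python3 -m crank '[[[-5,-2.5,-0.5,0,0,0,-1],[-8,-4,-0.5,0,0,0,-1],[-10,-5,0,0,0,0,-1],[-12,-6,0,0,0,0,-1],[-14,-7,0,0,0,0,-1]]]'
python3 -m crank '[[[-15,-7,0,0,0,0,-1],[-18,-8,0,0,0,0,-1],[-18,-8,0,0,0,0,-1],[-10,0,0,0,0,0,-1],[0,0,0,0,0,0,-1]]]'
python3 go.py nogo 75
```

```text
t: 14.25
eef_pos: [0.5494, -0.085, 0.1279]
tcp_rot: [[0.199, 0.95, -0.239], [0.117, -0.265, -0.957], [-0.973, 0.163, -0.164]]
ft_force: [-0.1, 0.3, -5.2]
gripper_width: 0.29
t: 14.67
eef_pos: [0.5082, -0.0824, 0.1906]
tcp_rot: [[0.198, 0.952, -0.234], [0.123, -0.261, -0.957], [-0.972, 0.161, -0.169]]
ft_force: [0.3, -0.1, -5.6]
gripper_width: 0.288
nogo 75.0 tool-shift mm [  53.8  -28.8 -178.1] (in target frame [  25.7   31.  -183.9] ) turn [-18.6  -8.8  -0.6] 
 t 14.67 tcp [ 0.5082 -0.0824  0.1906] F [ 0.3 -0.1 -5.6] w 0.288 q [-0.14  0.36  0.38  2.25 -0.68  0.48 -1.01]
```

```bash
python3 -m crank '[[[-20,0,-15,0,0,0,-1],[-15,0,-25,0,0,0,-1],[0,0,-35,0,0,0,-1],[0,0,-35,-2.3,-1.1,0,-1],[0,0,-30,-4.6,-2.2,0,-1]]]'
python3 -m crank '[[[0,0,-10,-4.6,-2.2,0,-1],[0,0,0,-4.6,-2.2,0,-1],[0,0,0,-2.3,-1.1,-0.3,-1],[0,0,0,0,0,0,-1]]]'
python3 go.py nogo 75
```

```text
t: 15.08
eef_pos: [0.5296, 0.0445, 0.251]
tcp_rot: [[0.188, 0.972, -0.144], [0.066, -0.158, -0.985], [-0.98, 0.176, -0.094]]
ft_force: [0.7, -0.0, -6.2]
gripper_width: 0.285
t: 15.42
eef_pos: [0.5302, 0.0682, 0.2523]
tcp_rot: [[0.178, 0.982, 0.067], [-0.029, 0.073, -0.997], [-0.984, 0.175, 0.041]]
ft_force: [-0.7, 1.1, -6.4]
gripper_width: 0.284
nogo 75.0 tool-shift mm [ 86.7 -10.2 -37.4] (in target frame [ 86.8 -10.3 -37.2] ) turn [ 0.7  0.  -0.2] 
 t 15.42 tcp [0.5302 0.0682 0.2523] F [-0.7  1.1 -6.4] w 0.284 q [-0.74  0.3   0.59  2.15 -0.19  0.58 -1.54]
```

```bash
python3 -m crank '[[[18,-2,-12,0.4,0,0,-1],[18,-2,-12,0.3,0,0,-1],[18,-2,-10,0,0,0,-1],[18,-2,-2,0,0,0,-1],[8,0,0,0,0,0,-1]]]'
python3 -m crank '[[[0,0,0,0,0,0,-1]]]'
python3 go.py nogo 75; python3 held.py nogo 80
```

```text
t: 15.83
eef_pos: [0.533, 0.1047, 0.1695]
tcp_rot: [[0.179, 0.983, 0.049], [-0.021, 0.054, -0.998], [-0.984, 0.178, 0.03]]
ft_force: [-1.0, -0.6, -5.0]
gripper_width: 0.287
t: 15.92
eef_pos: [0.5321, 0.1043, 0.168]
tcp_rot: [[0.176, 0.983, 0.048], [-0.021, 0.053, -0.998], [-0.984, 0.175, 0.03]]
ft_force: [0.3, -0.8, -4.4]
gripper_width: 0.292
nogo 75.0 tool-shift mm [4.4 0.2 1.9] (in target frame [4.4 0.2 1.9] ) turn [-0.4 -0.4 -0.1] 
 t 15.92 tcp [0.5321 0.1043 0.168 ] F [ 0.3 -0.8 -4.4] w 0.292 q [-0.68  0.43  0.46  2.21 -0.32  0.39 -1.5 ]
nogo 224 axis at x=0: y 2.6 z 79.7 mm, slopes y 0.3 z -0.9 deg, end x 24.6 rms 2.37
 head y ext [-48.5  46.9] z top 20.6 x ext [-9.3  8.6 12.6] 183
 anvil y- [-29.7 -22.2 -16.7] y+ [16.5 21.4 26.8]
```

```bash
python3 -m crank '[[[11,5,1.5,-0.2,-0.2,0,-1],[12,5.5,1,-0.2,-0.2,0,-1],[11,5,0,0,0,0,-1],[7,3,0,0,0,0,-1],[0,0,0,0,0,0,-1]]]'
python3 go.py nogo 18; python3 held.py nogo 32
```

```text
t: 16.38
eef_pos: [0.5628, 0.0999, 0.1311]
tcp_rot: [[0.182, 0.982, 0.05], [-0.027, 0.056, -0.998], [-0.983, 0.18, 0.037]]
ft_force: [1.6, -0.6, -6.2]
gripper_width: 0.287
nogo 18.0 tool-shift mm [14.3  0.6 -2.8] (in target frame [14.3  0.8 -2.8] ) turn [-0.3 -0.  -0.4] 
 t 16.38 tcp [0.5628 0.0999 0.1311] F [ 1.6 -0.6 -6.2] w 0.287 q [-0.6   0.52  0.39  2.18 -0.36  0.32 -1.45]
nogo 260 axis at x=0: y -1.8 z 32.2 mm, slopes y 0.6 z -0.2 deg, end x 27.9 rms 2.28
 head y ext [-48.1  46.9] z top 20.6 x ext [-8.9  8.8 13. ] 185
 anvil y- [-30.9 -22.4 -16.7] y+ [16.3 21.8 36.1]
```

```bash
python3 -m crank '[[[4,0.5,-1.2,0,0,-0.2,-1],[3.5,1,-0.8,0,0,-0.2,-1],[1,0,0,0,0,0,-1]]]'
python3 go.py nogo 18; python3 held.py nogo 24
```

```text
t: 16.68
eef_pos: [0.5656, 0.1014, 0.123]
tcp_rot: [[0.174, 0.983, 0.049], [-0.027, 0.055, -0.998], [-0.984, 0.173, 0.037]]
ft_force: [0.2, 0.5, -5.5]
gripper_width: 0.287
nogo 18.0 tool-shift mm [ 5.9 -0.8 -1.1] (in target frame [ 5.9 -0.7 -1.1] ) turn [-0.3 -0.   0. ] 
 t 16.68 tcp [0.5656 0.1014 0.123 ] F [ 0.2  0.5 -5.5] w 0.287 q [-0.59  0.53  0.38  2.18 -0.37  0.32 -1.45]
nogo 266 axis at x=0: y -0.1 z 23.5 mm, slopes y 0.5 z -0.5 deg, end x 26.3 rms 2.36
 head y ext [-48.2  47. ] z top 20.6 x ext [-7.1  8.4 12.5] 185
 anvil y- [-28.  -22.7 -17.1] y+ [16.  22.  35.2]
```

```bash
python3 -m crank '[[[1.8,0.8,0,0,0,0,-1],[1.4,0.6,0,0,0,0,-1]]]'
python3 -m crank '[[[0.9,0.4,0,0,0,0,-1],[0.5,0.2,0,0,0,0,-1]]]'
python3 go.py nogo 18
```

```text
t: 16.9
eef_pos: [0.5673, 0.1016, 0.1202]
tcp_rot: [[0.175, 0.983, 0.05], [-0.027, 0.055, -0.998], [-0.984, 0.173, 0.036]]
ft_force: [-0.9, 0.4, -5.0]
gripper_width: 0.292
t: 17.07
eef_pos: [0.568, 0.1014, 0.119]
tcp_rot: [[0.175, 0.983, 0.049], [-0.027, 0.055, -0.998], [-0.984, 0.173, 0.036]]
ft_force: [-0.3, -1.9, -3.0]
gripper_width: 0.286
nogo 18.0 tool-shift mm [ 1.5 -2.4 -1.1] (in target frame [ 1.5 -2.4 -1.1] ) turn [-0.3 -0.  -0. ] 
 t 17.07 tcp [0.568  0.1014 0.119 ] F [-0.3 -1.9 -3. ] w 0.286 q [-0.58  0.54  0.37  2.18 -0.37  0.31 -1.45]
```

```bash
python3 -m crank '[[[0.7,0.3,0,0,0,0,-1],[0.7,0.3,0,0,0,0,-1]]]'
python3 -m crank '[[[0.7,0.3,0,0,0,0,-1]]]'
python3 go.py nogo 18; python3 held.py nogo 19
```

```text
t: 17.23
eef_pos: [0.5687, 0.1009, 0.1179]
tcp_rot: [[0.175, 0.983, 0.049], [-0.028, 0.054, -0.998], [-0.984, 0.173, 0.037]]
ft_force: [-1.6, -0.4, -3.0]
gripper_width: 0.29
t: 17.32
eef_pos: [0.569, 0.1008, 0.1173]
tcp_rot: [[0.175, 0.983, 0.048], [-0.027, 0.054, -0.998], [-0.984, 0.173, 0.036]]
ft_force: [-3.1, -0.4, -1.1]
gripper_width: 0.292
nogo 18.0 tool-shift mm [-0.3 -3.1 -1.6] (in target frame [-0.3 -3.1 -1.7] ) turn [-0.3 -0.  -0. ] 
 t 17.32 tcp [0.569  0.1008 0.1173] F [-3.1 -0.4 -1.1] w 0.292 q [-0.58  0.54  0.37  2.17 -0.38  0.31 -1.44]
nogo 260 axis at x=0: y -0.6 z 17.9 mm, slopes y 0.2 z 0.4 deg, end x 25.6 rms 2.3
 head y ext [-48.1  46.9] z top 21.3 x ext [-8.   8.8 13.2] 188
 anvil y- [-33.6 -22.9 -17.1] y+ [16.  21.6 30.9]
```

Seated at z ≈ 18 mm with about 5 N. I hold the light press.

```bash
python3 -m crank '[[[0.6,0.3,0,0,0,0,-1],[0.6,0.3,0,0,0,0,-1],[0.6,0.3,0,0,0,0,-1]]]'
python3 -m crank '[[[0.6,0.3,0,0,0,0,-1],[0.6,0.3,0,0,0,0,-1],[0.5,0.2,0,0,0,0,-1]]]'
python3 -m crank '[[[0.5,0.2,0,0,0,0,-1],[0.5,0.2,0,0,0,0,-1]]]'
python3 go.py nogo 18; python3 held.py nogo 18
```

```text
t: 17.62
eef_pos: [0.5697, 0.1009, 0.116]
tcp_rot: [[0.174, 0.984, 0.048], [-0.027, 0.054, -0.998], [-0.984, 0.172, 0.036]]
ft_force: [-5.0, -0.6, 3.8]
gripper_width: 0.286
t: 17.87
eef_pos: [0.5701, 0.1011, 0.1151]
tcp_rot: [[0.173, 0.984, 0.049], [-0.026, 0.054, -0.998], [-0.985, 0.172, 0.035]]
ft_force: [-4.6, -0.9, 3.3]
gripper_width: 0.293
t: 18.03
eef_pos: [0.5703, 0.1011, 0.1146]
tcp_rot: [[0.173, 0.984, 0.049], [-0.025, 0.054, -0.998], [-0.985, 0.172, 0.034]]
ft_force: [-5.1, -0.5, 3.8]
gripper_width: 0.291
nogo 18.0 tool-shift mm [-3.2 -3.9 -1.3] (in target frame [-3.2 -3.9 -1.3] ) turn [-0.3 -0.2  0.1] 
 t 18.03 tcp [0.5703 0.1011 0.1146] F [-5.1 -0.5  3.8] w 0.291 q [-0.57  0.55  0.36  2.17 -0.38  0.31 -1.44]
nogo 244 axis at x=0: y -0.7 z 17.9 mm, slopes y -0.4 z 4.1 deg, end x 25.0 rms 2.83
 head y ext [-48.1  47. ] z top 20.6 x ext [-6.5  8.8 12.9] 187
 anvil y- [-27.9 -23.  -15.7] y+ [16.  21.6 31.7]
```

Pressed at about 10 N for over 0.6 s, with the journal stopped at z ≈ 18 mm. The spindle pitched about 4° in the pads. I withdraw and head for the green rack.

```bash
python3 -m crank '[[[-5,-2.5,0,0,0,0,-1],[-8,-4,0,0,0,0,-1],[-12,-6,0,0,0,0,-1],[-15,-7,0,0,0,0,-1],[-18,-8,0,0,0,0,-1]]]'
python3 -m crank '[[[-20,-8,0,0,0,0,-1],[-20,0,0,0,0,0,-1],[-20,0,0,0,0,0,-1],[0,0,0,0,0,0,-1]]]'
python3 held.py nogo 112; python3 go.py place 140
```

```text
t: 18.5
eef_pos: [0.5318, 0.101, 0.1676]
tcp_rot: [[0.171, 0.984, 0.049], [-0.027, 0.054, -0.998], [-0.985, 0.17, 0.036]]
ft_force: [0.7, 0.7, -4.7]
gripper_width: 0.288
t: 18.83
eef_pos: [0.5078, 0.1018, 0.2315]
tcp_rot: [[0.17, 0.984, 0.049], [-0.024, 0.053, -0.998], [-0.985, 0.169, 0.032]]
ft_force: [0.6, -0.9, -4.8]
gripper_width: 0.288
nogo 17 axis at x=0: y 0.0 z 127.8 mm, slopes y -4.8 z -18.2 deg, end x 39.5 rms 1.04
 head y ext [-48.4  47. ] z top 20.7 x ext [-8.4  8.7 12.8] 183
 anvil y- [-30.  -22.3 -16.8] y+ [16.6 22.3 36.3]
place 140.0 tool-shift mm [  20.9  -69.6 -153.7] (in target frame [  70.7  -63.6 -140.9] ) turn [  8.5   3.1 -34.8] 
 t 18.88 tcp [0.5077 0.1021 0.2302] F [-0.2 -0.2 -4.8] w 0.289 q [-0.82  0.32  0.6   2.2  -0.22  0.53 -1.6 ]
```

```bash
python3 -m crank '[[[-10,-10,-20,0,0,0,-1],[0,-10,-30,1.4,0.5,-5.8,-1],[0,-10,-30,1.4,0.5,-5.8,-1],[0,-10,-30,1.4,0.5,-5.8,-1],[0,-10,-30,1.4,0.5,-5.8,-1]]]'
python3 -m crank '[[[0,0,0,1.4,0.5,-5.8,-1],[0,0,0,1.4,0.5,-5.8,-1],[0,0,0,0,0,0,-1]]]'
python3 go.py place 100
```

```text
t: 19.3
eef_pos: [0.4474, 0.2411, 0.2347]
tcp_rot: [[-0.245, 0.968, -0.058], [0.017, -0.055, -0.998], [-0.969, -0.246, -0.003]]
ft_force: [0.8, -0.5, -5.6]
gripper_width: 0.289
t: 19.55
eef_pos: [0.447, 0.2511, 0.2299]
tcp_rot: [[-0.447, 0.889, -0.102], [0.052, -0.088, -0.995], [-0.893, -0.45, -0.007]]
ft_force: [0.7, -0.3, -5.7]
gripper_width: 0.288
place 100.0 tool-shift mm [74.  24.1  1.6] (in target frame [74.7 21.8  1.1] ) turn [ 0.2 -0.4  1.7] 
 t 19.55 tcp [0.447  0.2511 0.2299] F [ 0.7 -0.3 -5.7] w 0.288 q [-0.78  0.57  0.49  1.84 -0.46  1.28 -1.72]
```

```bash
python3 -m crank '[[[20,7,0,0,0,0.6,-1],[20,7,0,0,0,0.6,-1],[20,6,0,0,0,0.5,-1],[10,3,0,0,0,0,-1],[0,0,0,0,0,0,-1]]]'
python3 go.py place 60
python3 - <<'E'
from h import *
from go import F
from scipy.optimize import least_squares
d=get_image("scene");np.savez("scene2.npz",**d)
cv2.imwrite("pics/c4.png",cv2.resize(d["img"][130:290,390:550,::-1],(560,560),interpolation=cv2.INTER_CUBIC))
W=world(d).reshape(-1,3);H=cv2.cvtColor(d["img"],cv2.COLOR_RGB2HSV).reshape(-1,3).astype(int)
p,G,_=F["place"];g=(W-p)@G
m=(abs(g[:,1])<.022)&(g[:,2]>.03)&(g[:,2]<.11)&(g[:,0]>-.1)&(g[:,0]<.1)&(H[:,1]<70)
print(m.sum())
q=g[m&(g[:,0]>.025)]
f=lambda a:np.hypot(q[:,1]-a[0]-a[2]*(q[:,0]-.05),q[:,2]-a[1]-a[3]*(q[:,0]-.05))-.018
a=least_squares(f,[0,.06,0,0],loss="cauchy",f_scale=.001).x
print(len(q),"journal axis y %.1f z %.1f slopes %.1f %.1f"%(a[0]*1e3,a[1]*1e3,*np.degrees(a[2:])),"x pct",(1e3*np.percentile(q[:,0],[50,80,90,95,98])).round(1),np.median(abs(f(a)))*1e3)
b=g[m&(g[:,0]<0)]; 
if len(b)>20: print("body",len(b),"y",np.percentile(b[:,1],[5,50,95]).round(4),"ztop",np.percentile(b[:,2],[90,99]).round(4),"x",np.percentile(b[:,0],[2,98]).round(4))
# rack rails in place frame: green points
hue=(H[:,0]>45)&(H[:,0]<95)&(H[:,1]>70)
for x0,x1 in((.03,.08),(-.08,-.03)):
  k=hue&(abs(g[:,1]-.066)<.11)&(g[:,0]>x0)&(g[:,0]<x1)&(g[:,2]>-.012)&(g[:,2]<.008);print("rail x",k.sum(),(1e3*np.percentile(g[k,0],[2,20,50,80,98])).round(1),"z",(1e3*np.percentile(g[k,2],[50,98])).round(1),"y",(1e3*np.percentile(g[k,1],[1,99])).round(1))
E
```

```text
t: 19.97
eef_pos: [0.44, 0.2505, 0.1475]
tcp_rot: [[-0.407, 0.908, -0.103], [0.047, -0.092, -0.995], [-0.912, -0.409, -0.005]]
ft_force: [-0.7, 0.7, -5.3]
gripper_width: 0.291
place 60.0 tool-shift mm [33.6  9.6 -0. ] (in target frame [33.4 10.1 -0.2] ) turn [ 0.1 -0.3 -0.8] 
 t 19.97 tcp [0.44   0.2505 0.1475] F [-0.7  0.7 -5.3] w 0.291 q [-0.77  0.64  0.46  1.94 -0.52  1.07 -1.66]
143
122 journal axis y 0.7 z 113.0 slopes -1.2 -16.5 x pct [73.8 75.5 76.4 76.9 77.7] 2.839086056104438
rail x 294 [39.8 44.7 52.2 58.5 63.4] z [-4.8 -0. ] y [-31.5 163.8]
rail x 334 [-61.1 -54.2 -45.8 -40.6 -38.4] z [-0.5  6.2] y [-31.4 163.8]
```

View pics/c4.png

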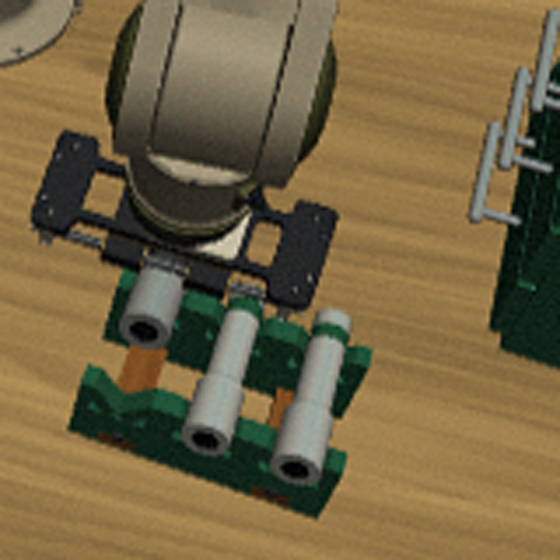

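The picture shows the spindle over the free left place, journal end forward at (148,330). The accepted shafts are at (215,430) and (300,465). The rails measure x = 40..62 and -61..-39 mm and y is centred, so the rack pose is right. I refit the spindle with a higher window.

```bash
cat > hp.py <<'E'
import sys
from h import *
from go import F
from scipy.optimize import least_squares
def hp(c,d=None):
    d=d or get_image("scene")
    W=world(d).reshape(-1,3);H=cv2.cvtColor(d["img"],cv2.COLOR_RGB2HSV).reshape(-1,3).astype(int)
    p,G,_=F["place"];g=(W-p)@G
    q=g[(abs(g[:,1])<.024)&(abs(g[:,2]-c)<.03)&(g[:,0]>.022)&(g[:,0]<.11)&(H[:,1]<70)]
    # journal: side surface (radius 18) or end face (x = a4)
    f=lambda a:(lambda s,rr:np.minimum(abs(rr-.018)+np.maximum(0,s-a[4]),abs(s-a[4])+np.maximum(0,rr-.018)))(q[:,0]+a[3]*(q[:,2]-a[1]),np.hypot(q[:,1]-a[0]-a[2]*(q[:,0]-.05),(q[:,2]-a[1]-a[3]*(q[:,0]-.05))))
    best=min((least_squares(f,[0,c,0,s,e],loss="soft_l1",f_scale=.001) for s in(-.1,0,.1) for e in(.065,.075,.085)),key=lambda r:r.cost)
    a=best.x;print(len(q),"journal axis at x=50: y %.1f z %.1f slope y %.1f z %.1f deg end x %.1f"%(a[0]*1e3,a[1]*1e3,*np.degrees(a[2:4]),a[4]*1e3),"med",(1e3*np.median(f(a))).round(2))
if __name__=="__main__": hp(float(sys.argv[1])/1e3,load(sys.argv[2]) if len(sys.argv)>2 else None)
E
python3 hp.py 93 scene2.npz; python3 hp.py 100 scene2.npz
```

```text
289 journal axis at x=50: y 0.9 z 97.5 slope y -0.1 z 2.0 deg end x 75.3 med 0.69
290 journal axis at x=50: y 0.9 z 97.5 slope y -0.0 z 1.9 deg end x 75.3 med 0.69
```

```bash
python3 -m crank '[[[20,9,0.9,0,0,-2,-1],[20,9,0,0,0,0,-1],[18,8,0,0,0,0,-1],[8,4,0,0,0,0,-1],[0,0,0,0,0,0,-1]]]'
python3 go.py place 0; python3 hp.py 25
```

```text
t: 20.43
eef_pos: [0.4428, 0.251, 0.0764]
tcp_rot: [[-0.426, 0.899, -0.101], [0.053, -0.087, -0.995], [-0.903, -0.43, -0.011]]
ft_force: [-1.6, 0.7, -6.4]
gripper_width: 0.29
place 0.0 tool-shift mm [24.5  3.2  0.8] (in target frame [24.5  3.   0.5] ) turn [ 0.3 -0.5  0.4] 
 t 20.43 tcp [0.4428 0.251  0.0764] F [-1.6  0.7 -6.4] w 0.290 q [-0.73  0.75  0.4   1.96 -0.58  0.98 -1.58]
251 journal axis at x=50: y 1.5 z 25.0 slope y -0.1 z 1.3 deg end x 78.1 med 0.76
```

```bash
python3 -m crank '[[[7,1.5,0.9,0,0,-1,-1],[6,2,0.5,0,0,0,-1],[4,1.5,0,0,0,0,-1],[1,0,0,0,0,0,-1]]]'
python3 go.py place 0; python3 hp.py 6
```

```text
t: 20.82
eef_pos: [0.4415, 0.2508, 0.0608]
tcp_rot: [[-0.438, 0.893, -0.101], [0.057, -0.085, -0.995], [-0.897, -0.441, -0.014]]
ft_force: [-0.2, -0.5, -4.6]
gripper_width: 0.291
place 0.0 tool-shift mm [ 9.9 -2.3  0.4] (in target frame [ 9.8 -2.5  0.3] ) turn [ 0.4 -0.7  1.2] 
 t 20.82 tcp [0.4415 0.2508 0.0608] F [-0.2 -0.5 -4.6] w 0.291 q [-0.71  0.78  0.39  1.96 -0.6   0.97 -1.56]
239 journal axis at x=50: y 1.2 z 8.6 slope y -0.8 z 2.5 deg end x 77.1 med 0.74
```

```bash
python3 -m crank '[[[3,0.5,0.5,0,0,-1,-1],[2,0.6,0.3,0,0,-0.5,-1],[0.5,0.2,0,0,0,0,-1]]]'
python3 -m crank '[[[1.2,0.5,0,0,0,0,-1],[0.6,0.3,0,0,0,0,-1]]]'
python3 go.py place 0; python3 hp.py 3
```

```text
t: 21.12
eef_pos: [0.4402, 0.2505, 0.0557]
tcp_rot: [[-0.462, 0.881, -0.101], [0.06, -0.082, -0.995], [-0.885, -0.466, -0.015]]
ft_force: [-0.1, -0.4, -5.6]
gripper_width: 0.289
t: 21.28
eef_pos: [0.4403, 0.2504, 0.0534]
tcp_rot: [[-0.463, 0.881, -0.101], [0.06, -0.083, -0.995], [-0.885, -0.466, -0.015]]
ft_force: [-0.4, -0.8, -4.9]
gripper_width: 0.286
place 0.0 tool-shift mm [ 2.9 -4.5 -0.3] (in target frame [ 2.7 -4.6 -0.3] ) turn [ 0.5 -0.7  2.8] 
 t 21.28 tcp [0.4403 0.2504 0.0534] F [-0.4 -0.8 -4.9] w 0.286 q [-0.7   0.8   0.38  1.95 -0.6   0.99 -1.56]
229 journal axis at x=50: y 0.5 z -0.0 slope y 0.7 z 0.2 deg end x 76.8 med 0.85
```

```bash
python3 -m crank '[[[0.9,0.4,0,0,0,0,-1],[0.7,0.3,0,0,0,0,-1]]]'
python3 -m crank '[[[0.9,0.4,0,0,0,0,-1],[0.7,0.3,0,0,0,0,-1]]]'
python3 hp.py 0
```

```text
t: 21.5
eef_pos: [0.4402, 0.2503, 0.0521]
tcp_rot: [[-0.463, 0.881, -0.101], [0.061, -0.083, -0.995], [-0.884, -0.466, -0.015]]
ft_force: [-0.3, -0.5, 6.4]
gripper_width: 0.289
t: 21.67
eef_pos: [0.4402, 0.2503, 0.0521]
tcp_rot: [[-0.463, 0.88, -0.102], [0.062, -0.082, -0.995], [-0.884, -0.467, -0.016]]
ft_force: [0.2, -1.2, 4.0]
gripper_width: 0.288
227 journal axis at x=50: y 0.4 z -0.2 slope y -0.4 z 0.3 deg end x 76.9 med 0.8
```

Seated (the rack carries the weight). I release and back out along the tool axis.

```bash
python3 -m crank '[[[0,0,0,0,0,0,-0.3],[0,0,0,0,0,0,-0.1],[0,0,0,0,0,0,-0.05],[0,0,0,0,0,0,-0.05],[0,0,0,0,0,0,-0.05]]]'
python3 -m crank '[[[-8,0,0,0,0,0,-0.05],[-15,0,0,0,0,0,-0.05],[-30,0,0,0,0,0,-0.05],[-35,0,0,0,0,0,-0.05],[-35,0,0,0,0,0,-0.05]]]'
python3 -m crank '[[[-35,0,0,0,0,0,-0.05],[-35,0,0,0,0,0,-0.05],[0,-30,-35,0,0,0,-0.05],[0,-30,-35,0,0,0,-0.05],[0,0,0,0,0,0,-0.05]]]'
python3 hp.py 0
python3 - <<'E'
from h import *
from go import F
d=get_image("scene");cv2.imwrite("pics/c5.png",cv2.resize(d["img"][100:300,180:520,::-1],(800,470),interpolation=cv2.INTER_CUBIC))
W=world(d).reshape(-1,3);p,G,_=F["place"];g=(W-p)@G
m=(abs(g[:,1])<.016)&(abs(g[:,0])<.12)&(g[:,2]>.006)&(g[:,2]<.03)
print("x ext",(1e3*np.percentile(g[m,0],[1,99])).round(1),"top z body/journal",*[(1e3*np.percentile(g[m&(abs(g[:,0]-c)<.02),2],90)).round(1) for c in(-.04,.05)])
from rig import status;s=status.read_state();print(s["t"],s["eef_pos"].round(3),s["ft_force"].round(1))
E
```

```text
t: 22.13
eef_pos: [0.4403, 0.251, 0.0529]
tcp_rot: [[-0.462, 0.881, -0.102], [0.063, -0.082, -0.995], [-0.884, -0.466, -0.018]]
ft_force: [0.4, -0.1, -0.0]
gripper_width: 0.475
t: 22.55
eef_pos: [0.4934, 0.2428, 0.1617]
tcp_rot: [[-0.475, 0.875, -0.099], [0.057, -0.082, -0.995], [-0.878, -0.478, -0.011]]
ft_force: [1.7, 0.2, -1.1]
gripper_width: 0.475
t: 22.97
eef_pos: [0.4918, 0.3073, 0.264]
tcp_rot: [[-0.463, 0.88, -0.109], [0.061, -0.091, -0.994], [-0.884, -0.467, -0.012]]
ft_force: [0.7, 0.4, 0.3]
gripper_width: 0.473
277 journal axis at x=50: y 0.4 z 0.1 slope y -0.1 z 1.3 deg end x 76.6 med 0.82
x ext [-71.8  78.1] top z body/journal 15.8 18.8
23.0667 [0.494 0.302 0.262] [ 0.  -1.   0.1]
```

View pics/c5.png

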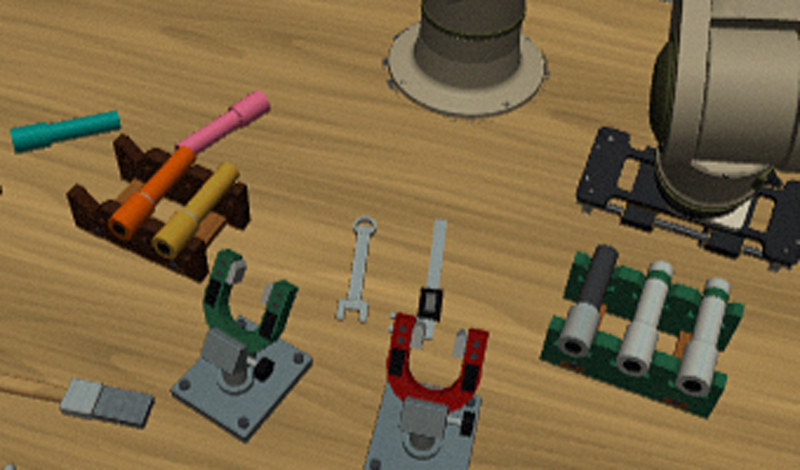

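The spindle lies in the free place at (590,300), with its journal on the far rail at (575,340) like the two others. The bystanders look unmoved and the gripper is clear above. Its x extent of -72..+78 mm puts the middle about 3 mm from the mark. I hand the job in.

```bash
python3 -c "from rig import ticket; print(ticket.job_done())"
```

```text
the job is handed in; nothing more can be done
None
```

The spindle has been gauged on both gauges and now lies released in the free place of the green rack. I handed the job in at about 23 s of the 61 s allowed; no verdict is reported.

- **Pick:** My first grip, square to the spindle, could not reach the gauges' lean because joint 6 was at its stop. I put the spindle back in its place and gripped it again with the tool tilted 25°.
- **GO gauge:** The journal passed through the gap with no noticeable contact force and reached about z = -23 mm, past the anvils, and I held it there for a moment. At the bottom of the push there was a brief contact of about 38 N. I did not identify what touched. If it was the gripper's body on the arm tips, it came close to the 40 N limit.
- **NO-GO gauge:** The journal was stopped at z ≈ 18 mm. I pressed it at about 5–10 N for roughly 0.7 s and did not force it in. It pitched about 4° in the pads, within the 12° allowed.
- **Final check:** The spindle's middle is about 3 mm from the mark, and the axis is about 70 mm above the table. Its journal end is on the far rail, the gripper is clear, and the other parts in view look unmoved. The oil bottle was outside that last picture.

Two measurements disagreed: the camera put the grip about 9 mm further along the spindle than planned. I used the camera's value. The spindle fit after release still showed 1.3° of pitch, which I took as fit noise; it is well under the 4.6° limit.

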